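# Load the pipette-parts drying station and switch it on

### The job

Load the drying station with all the washed pipette parts from the grey pad: slide every slotted white collar fully down onto a keyed post of its own, slot over the key, until it stands on the deck; take the dust cover off the plain spindle and stand it upright in the clear dish; and thread every plain blue ring onto the spindle. Only when everything is loaded, push the switch lever all the way over to on. Leave the two vials and the dish standing where they are.

Things in the scene. Friction and masses are not known exactly. Their poses are not given: they have to be found in the camera images.
- collar1: Washed pipette collar, white plastic: an upright open tube, outer diameter 42 mm, bore 23 mm, 38 mm high, with a 10 mm wide slot through its wall over the full height on its +x side (from above it looks like a C). Origin: centre of its underside; z along the bore, upwards; the slot opens towards +x. 45 g. May be absent.
- collar2: Washed pipette collar, white plastic: an upright open tube, outer diameter 42 mm, bore 23 mm, 38 mm high, with a 10 mm wide slot through its wall over the full height on its +x side (from above it looks like a C). Origin: centre of its underside; z along the bore, upwards; the slot opens towards +x. 45 g. May be absent.
- collar3: Washed pipette collar, white plastic: an upright open tube, outer diameter 42 mm, bore 23 mm, 38 mm high, with a 10 mm wide slot through its wall over the full height on its +x side (from above it looks like a C). Origin: centre of its underside; z along the bore, upwards; the slot opens towards +x. 45 g. May be absent.
- collar4: Washed pipette collar, white plastic: an upright open tube, outer diameter 42 mm, bore 23 mm, 38 mm high, with a 10 mm wide slot through its wall over the full height on its +x side (from above it looks like a C). Origin: centre of its underside; z along the bore, upwards; the slot opens towards +x. 45 g. May be absent.
- ring1: Washed coupling ring, dark blue plastic, no slot: outer diameter 34 mm, hole 20 mm, 16 mm high, lying flat. Origin: centre of its underside; z along the hole. 20 g. May be absent.
- ring2: Washed coupling ring, dark blue plastic, no slot: outer diameter 34 mm, hole 20 mm, 16 mm high, lying flat. Origin: centre of its underside; z along the hole. 20 g. May be absent.
- ring3: Washed coupling ring, dark blue plastic, no slot: outer diameter 34 mm, hole 20 mm, 16 mm high, lying flat. Origin: centre of its underside; z along the hole. 20 g. May be absent.
- post1: Fixed keyed steel post on the drying station: 19 mm diameter, 54 mm high (top 10 mm tapers to 8 mm), with a key rib on its +x side reaching 19 mm out from the axis, 6 mm wide, 40 mm high (3 mm wide in its top 4 mm). Each key points another way. Origin: on the axis at deck level; z up; key towards +x. A collar's slot clears the key by 2 mm each side. Any collar fits any post.
- post2: Fixed keyed steel post on the drying station: 19 mm diameter, 54 mm high (top 10 mm tapers to 8 mm), with a key rib on its +x side reaching 19 mm out from the axis, 6 mm wide, 40 mm high (3 mm wide in its top 4 mm). Each key points another way. Origin: on the axis at deck level; z up; key towards +x. A collar's slot clears the key by 2 mm each side. Any collar fits any post.
- post3: Fixed keyed steel post on the drying station: 19 mm diameter, 54 mm high (top 10 mm tapers to 8 mm), with a key rib on its +x side reaching 19 mm out from the axis, 6 mm wide, 40 mm high (3 mm wide in its top 4 mm). Each key points another way. Origin: on the axis at deck level; z up; key towards +x. A collar's slot clears the key by 2 mm each side. Any collar fits any post.
- post4: Fixed keyed steel post on the drying station: 19 mm diameter, 54 mm high (top 10 mm tapers to 8 mm), with a key rib on its +x side reaching 19 mm out from the axis, 6 mm wide, 40 mm high (3 mm wide in its top 4 mm). Each key points another way. Origin: on the axis at deck level; z up; key towards +x. A collar's slot clears the key by 2 mm each side. Any collar fits any post.
- spindle: Plain round steel spindle fixed on the drying station's deck, 12 mm diameter, 68 mm high, its top 8 mm tapered; the rings stack on it, all three together 48 mm high. Origin: on the axis at the level of the deck; z up.
- cover: Dust cover, a grey plastic cap like a small tumbler upside down: outer diameter 28 mm, 76 mm high, closed at the top, bore 18 mm and 72 mm deep from below. At the start it stands on the deck over the spindle. Origin: centre of its open underside; z up. 30 g.
- dryer: Drying station, a white flat box fixed to the bench, 200 mm (x) by 280 mm (y) by 40 mm high, its deck 40 mm above the bench. Origin: centre of its underside, at bench level. Posts 1 to 4 stand at (-50,-95), (50,-95), (-50,0), (50,0) mm and the spindle at (0,95) mm in its frame.
- pad: Grey bench pad, 200 by 360 mm, 3 mm thick, fixed; the washed parts and a glass vial stand on it, about 80 mm apart. Origin: centre of its underside.
- switch (a joint): Blower switch: an upright toggle lever that pivots 22 mm above the bench on a grey block 70 by 50 by 25 mm between the pad and the drying station. 0 = off, leaning towards the block's -x; 1.0 rad = on, leaning as far towards the block's +x. Stiff, stays where it is left; about 1 N at the ball moves it.
- switch_tip (a point): Centre of the 26 mm black ball on the end of the switch lever, 80 mm from the pivot. Its axes are parallel to those of the block at joint value 0 and turn with the lever about y.
- switch_base: The switch's grey block, fixed. Origin: centre of its underside; x is the direction from off to on. The pivot runs along its y axis, 22 mm above the origin.
- vial1: Bystander: closed glass sample vial, 30 mm diameter, 42 mm high. Origin: centre of its underside. It stands on the pad among the parts.
- vial2: Bystander: closed glass sample vial, 30 mm diameter, 42 mm high. Origin: centre of its underside.
- dish: Clear open round dish on the bench, loose, 88 mm outer diameter, 18 mm high, wall and floor 3 mm. Origin: centre of its underside.
There are look-alikes about, which are no part of the job. Of the things that look like the cover, the middle-sized one is meant. Leave any black look-alike of the collar2 alone.

How it is judged (in metres and radians):
On the way, in this order (a step that is already met when the one before it is completed fails the run):
1. every collar that is present is fully home on a keyed post and every ring present is on the spindle (((horizontal distance between collar1 and post1 below 0.005 m and z of collar1 in the frame of post1 between -0.005 and 0.005 m and angle between the x axis of collar1 and the x axis of post1, either way round below 0.25 rad and angle between collar1's own z axis and vertical below 0.12 rad) or (horizontal distance between collar1 and post2 below 0.005 m and z of collar1 in the frame of post2 between -0.005 and 0.005 m and angle between the x axis of collar1 and the x axis of post2, either way round below 0.25 rad and angle between collar1's own z axis and vertical below 0.12 rad) or (horizontal distance between collar1 and post3 below 0.005 m and z of collar1 in the frame of post3 between -0.005 and 0.005 m and angle between the x axis of collar1 and the x axis of post3, either way round below 0.25 rad and angle between collar1's own z axis and vertical below 0.12 rad) or (horizontal distance between collar1 and post4 below 0.005 m and z of collar1 in the frame of post4 between -0.005 and 0.005 m and angle between the x axis of collar1 and the x axis of post4, either way round below 0.25 rad and angle between collar1's own z axis and vertical below 0.12 rad)) and ((horizontal distance between collar2 and post1 below 0.005 m and z of collar2 in the frame of post1 between -0.005 and 0.005 m and angle between the x axis of collar2 and the x axis of post1, either way round below 0.25 rad and angle between collar2's own z axis and vertical below 0.12 rad) or (horizontal distance between collar2 and post2 below 0.005 m and z of collar2 in the frame of post2 between -0.005 and 0.005 m and angle between the x axis of collar2 and the x axis of post2, either way round below 0.25 rad and angle between collar2's own z axis and vertical below 0.12 rad) or (horizontal distance between collar2 and post3 below 0.005 m and z of collar2 in the frame of post3 between -0.005 and 0.005 m and angle between the x axis of collar2 and the x axis of post3, either way round below 0.25 rad and angle between collar2's own z axis and vertical below 0.12 rad) or (horizontal distance between collar2 and post4 below 0.005 m and z of collar2 in the frame of post4 between -0.005 and 0.005 m and angle between the x axis of collar2 and the x axis of post4, either way round below 0.25 rad and angle between collar2's own z axis and vertical below 0.12 rad)) and ((horizontal distance between collar3 and post1 below 0.005 m and z of collar3 in the frame of post1 between -0.005 and 0.005 m and angle between the x axis of collar3 and the x axis of post1, either way round below 0.25 rad and angle between collar3's own z axis and vertical below 0.12 rad) or (horizontal distance between collar3 and post2 below 0.005 m and z of collar3 in the frame of post2 between -0.005 and 0.005 m and angle between the x axis of collar3 and the x axis of post2, either way round below 0.25 rad and angle between collar3's own z axis and vertical below 0.12 rad) or (horizontal distance between collar3 and post3 below 0.005 m and z of collar3 in the frame of post3 between -0.005 and 0.005 m and angle between the x axis of collar3 and the x axis of post3, either way round below 0.25 rad and angle between collar3's own z axis and vertical below 0.12 rad) or (horizontal distance between collar3 and post4 below 0.005 m and z of collar3 in the frame of post4 between -0.005 and 0.005 m and angle between the x axis of collar3 and the x axis of post4, either way round below 0.25 rad and angle between collar3's own z axis and vertical below 0.12 rad)) and ((horizontal distance between collar4 and post1 below 0.005 m and z of collar4 in the frame of post1 between -0.005 and 0.005 m and angle between the x axis of collar4 and the x axis of post1, either way round below 0.25 rad and angle between collar4's own z axis and vertical below 0.12 rad) or (horizontal distance between collar4 and post2 below 0.005 m and z of collar4 in the frame of post2 between -0.005 and 0.005 m and angle between the x axis of collar4 and the x axis of post2, either way round below 0.25 rad and angle between collar4's own z axis and vertical below 0.12 rad) or (horizontal distance between collar4 and post3 below 0.005 m and z of collar4 in the frame of post3 between -0.005 and 0.005 m and angle between the x axis of collar4 and the x axis of post3, either way round below 0.25 rad and angle between collar4's own z axis and vertical below 0.12 rad) or (horizontal distance between collar4 and post4 below 0.005 m and z of collar4 in the frame of post4 between -0.005 and 0.005 m and angle between the x axis of collar4 and the x axis of post4, either way round below 0.25 rad and angle between collar4's own z axis and vertical below 0.12 rad)) and horizontal distance between each of ring1, ring2, ring3 and spindle below 0.008 m and z of ring1 in the frame of spindle between -0.005 and 0.052 m and (angle between ring1's own z axis and vertical below 0.2 rad or angle between ring1's own z axis and vertical above 2.94 rad) and z of ring2 in the frame of spindle between -0.005 and 0.052 m and (angle between ring2's own z axis and vertical below 0.2 rad or angle between ring2's own z axis and vertical above 2.94 rad) and z of ring3 in the frame of spindle between -0.005 and 0.052 m and (angle between ring3's own z axis and vertical below 0.2 rad or angle between ring3's own z axis and vertical above 2.94 rad)), for 0.2 s.
2. the switch lever is pushed over to on (value of joint switch above 0.85 rad), for 0.2 s.
At the end, for the whole second after the job is handed in: Every collar present stands upright on the deck around a post (5 mm), slot over key; every ring present lies around the spindle (8 mm), no higher than a stack of three; the cover stands upright in the dish (33 mm of its centre); all at rest; the switch at 0.85 rad or more (all of step 1 and horizontal distance between cover and dish below 0.033 m and z of cover in the frame of dish below 0.012 m and angle between cover's own z axis and vertical below 0.2 rad and linear speed of each of collar1, collar2, collar3, collar4, ring1, ring2, ring3, cover below 0.03 m/s and value of joint switch above 0.85 rad); the robot touches nothing.
It fails at once if a vial or the dish is shoved more than 5 cm or tipped over (distance of any of vial1, vial2, dish from where it was at the start of the episode above 0.05 m or angle between any of vial1, vial2, dish's own z axis and vertical above 0.6 rad).
Of collar1, collar2, collar3, collar4 only 3 to 4 are there at a start; the rules pass over those that are not, and their reading is None.
Of ring1, ring2, ring3 only 2 to 3 are there at a start; the rules pass over those that are not, and their reading is None.
At some moment in a run one of collar1, collar2, collar3, collar4, ring1, ring2, ring3 may be knocked a few centimetres aside while the robot is not near it.
It also fails if it takes over 210 s, if anything falls off the work surface, if the arm or the gripper's body presses on something with over 40 N, if the wrist force passes 120 N, or if a joint passes its speed limit or range.

### The arm

A 6-joint arm with a two-finger parallel gripper is mounted at the origin on the work surface. World frame = base frame: x ahead of the robot, y to its left, z up, the work surface at z = 0. Lengths are in m, angles in degrees, forces in N, time in s.
With the tool pointing down it reaches from about 0.3 to 0.75 m from the base axis. Payload 8.5 kg.
Tool frame: the origin (TCP) lies on the centre line of the jaws, within the pads' length; the fingertips stand 11 mm ahead of it and the grasp point (between the pads) lies 8 mm behind it; x points along the fingers, y is the direction in which the jaws open and shut, and the axes are right-handed (so a half turn about x gives the same grasp; the last joint's range is limited). The gripper opens to 85 mm and grips with 20 to 120 N. Pads are 22 mm wide; open, the fingers measure 114 mm over their backs; the gripper's body (76 mm by 85 mm) begins 54 mm behind the grasp point. The pads swing forward as they close: fully open they stand 13 mm farther back than shut.
Start: joints at [61.404, 21.807, 74.336, -0, 83.858, -12.336], TCP at [0.154, 0.528, 0.242] pointing down, gripper open.
Joint ranges: [-178.18, 178.18], [-50.72, 133.34], [12.68, 142.11], [-81.47, 261.47], [9.98, 163.14], [-165.26, 165.26]. Speed limits (degrees/s): [136.94, 136.94, 180, 180, 180, 180].

### API

Orientations are given as a 3x3 rotation matrix whose columns are the frame's x, y, z axes.
In Python, from rig import env gives the robot as it stands.
- The arm moves only by the tool carry_out, never from a script. Its argument "motion" is a list that holds one entry, the list of rows, each a list of 7 numbers: the shift along the tool's x, y, z in cm, then the turn, a rotation vector about the tool's x, y, z in rad, then the finger opening in cm, from 0 to 8.54. A call has 1 to 5 rows; each row is the pose to reach, as a shift and turn from the pose commanded when the call began, along the tool's axes at that moment; what a row does not reach only later rows make up. A row lasts 1/12 s, in which the tool goes at most 41.7 mm and 7.16 degrees, less where a joint would pass 70% of its speed; a pose out of reach is approached as far as the arm can. A call with a gripper value outside its range is refused whole. The fingers move at their own pace and stop on an object; "grip_force" is the grip in N (left out, the last holds). Time passes only in rows, so rows that repeat a pose let the fingers close. It gives the time, the measured TCP pose, the force and the opening at its end, in the units of the state.
- env.observe(): the state, without advancing time (a new reading comes with each control period).
- env.get_image(name): name is "side" or "top" or "wrist"; returns a dict with "image" (480x640x3 uint8, red, green, blue), "fov_y" (degrees; the focal length in pixels is half the picture's height over the tangent of half this angle, whatever the lens; pixels are square), "cx", "cy" (the principal point, pixels), "R" (3x3) and "t" (3): a world point X has camera coordinates R X + t. Camera axes: x right, y down, z forward; pixel columns grow to the right and rows downward; lengths in m; the calibration is good to about 2 mm. A picture is of the moment at which its call begins. There is no depth.
- env.close_job(): hands the job in, once; it reports no verdict.
The state is a dict: "time_s": time; "q": joint angles; "qvel": joint speeds; "joint_efforts": joint torques, N m; "position": TCP position; "tool_rot": TCP orientation; "ft_force": force on the tool from outside, world axes, zero at the start; "wrist_torque": the same for the moment, N m; "grip_width": finger opening in m.
Only numpy, scipy, OpenCV 4.12 (cv2) and the standard library are available. Lean on these libraries where they do the work, as an engineer would, in place of code of your own. Each camera call takes 0.05 s, during which the arm holds its last target. There are 200 camera calls.

## Working session

There is one attempt and no reset: what is moved stays moved. The work goes in short steps, Python scripts to look and compute and a tool call to move; the robot and the scene stay as the last step left them, time stands still between calls to the robot, and variables do not carry over. Pictures are saved under pics/ and viewed, on a budget of 14 in all, crops included, one or two more only if the job needs it, and the job is handed in when it is done.

Besides the shell and the picture viewer there is one more tool, called after ">>>" as name(argument=value, ...) on one line, values as JSON. carry_out: Moves the arm, as the interface text tells. Its arguments: {"type":"object","properties":{"motion":{"type":"array","items":{"type":"array","items":{"type":"array","items":{"type":"number"}}}},"grip_force":{"type":"number"}},"required":["motion"]}

```bash
ls; mkdir -p pics
cat > h.py <<'E'
import numpy as np, cv2
from rig import env
def K(c):
    f=240/np.tan(np.radians(c["fov_y"]/2)); return f,c["cx"],c["cy"]
def ray(c,u,v,z):
    f,cx,cy=K(c); R=np.array(c["R"]);t=np.array(c["t"]); o=-R.T@t
    d=R.T@np.array([(u-cx)/f,(v-cy)/f,1]); return o+d*(z-o[2])/d[2]
def proj(c,X):
    f,cx,cy=K(c); p=np.array(c["R"])@np.array(X)+np.array(c["t"]); return p[0]/p[2]*f+cx,p[1]/p[2]*f+cy
def cam(n):
    c=env.get_image(n); np.save(f"pics/last_{n}.npy",c,allow_pickle=True); return c
def last(n): return np.load(f"pics/last_{n}.npy",allow_pickle=True).item()
def save(n,im,s=1): cv2.imwrite(f"pics/{n}.png",cv2.cvtColor(cv2.resize(im,None,fx=s,fy=s,interpolation=cv2.INTER_CUBIC),cv2.COLOR_RGB2BGR))
E
python3 - <<'E'
from h import *
for n in("top","side"):
    c=cam(n); save(n+"0",c["image"],1.25); R=np.array(c["R"]);print(n,c["fov_y"],c["cx"],c["cy"],(-R.T@c["t"]).round(3),R.round(2).tolist())
s=env.observe();print(s["position"],s["tool_rot"],s["time_s"],s["grip_width"])
E
```

```text
pics
top 56.776735641023194 323.3677562957581 247.31211036849035 [0.369 0.029 1.057] [[-0.02, -1.0, 0.0], [-0.99, 0.02, -0.17], [0.17, -0.0, -0.99]]
side 53.4595082556825 321.7105286090329 234.46933547241903 [ 0.019 -0.538  0.609] [[0.74, -0.67, -0.01], [-0.4, -0.42, -0.82], [0.54, 0.61, -0.58]]
[0.1538954  0.52777317 0.24178577] [[-5.93622199e-04  2.79956342e-01  9.60012549e-01]
 [-1.13821519e-03  9.60011907e-01 -2.79956858e-01]
 [-9.99999176e-01 -1.25888947e-03 -2.51233819e-04]] 0.1 0.08552211488659393
```

View pics/top0.png

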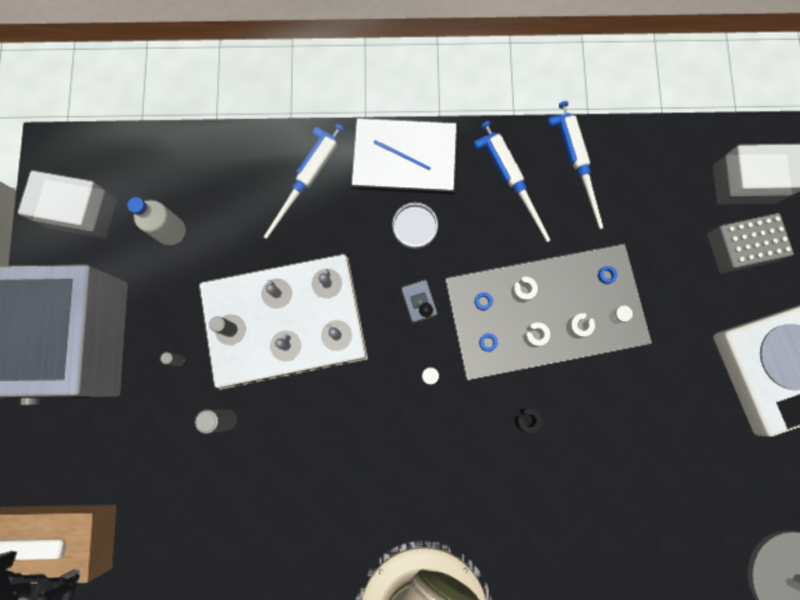

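View pics/side0.png

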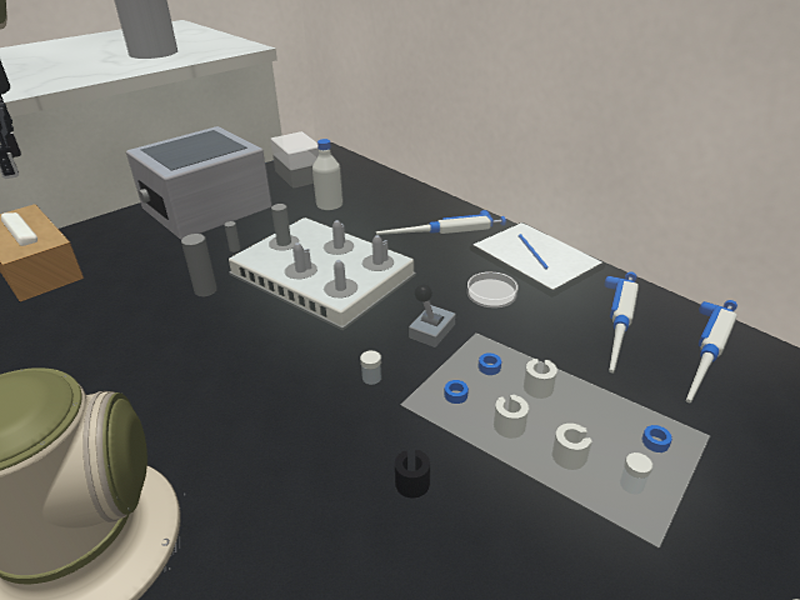

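Top view (800 px scale):
- **Collars:** white C shapes at (526,289), (538,334) and (583,324). Decoy: black C at (528,420), to be left alone.
- **Rings:** blue, at (484,301), (488,342) and (608,274).
- **Cover candidates:** (220,325) on the spindle is middle-sized, (168,358) is small and (207,421) is large. I choose the one on the spindle.
- **Vials:** (625,313) and (430,375).
- **Dish and switch:** dish at (415,226), switch ball at (426,310).

Run:
```python
from h import *
c=last("top")
P=dict(c1=(526,289,.041),c2=(538,334,.041),c3=(583,324,.041),r1=(484,301,.019),r2=(488,342,.019),r3=(608,274,.019),cover=(218,324,.116),dish=(415,226,.01),ball=(426,310,.1),sb=(420,301,.025),v1=(625,313,.045),v2=(430,375,.042),
dTL=(200,282,.04),dTR=(347,254.5,.04),dBR=(367,358,.04),dBL=(216,387,.04),p1=(328,275,.094),p2=(337,329,.094),p3=(269,288,.094),p4=(281,341,.094))
for k,(u,v,z) in P.items(): print(k,ray(c,u/1.25,v/1.25,z).round(3))
im=c["image"]; save("crop",np.hstack([im[195:315,155:300]]),5.2)
w=cam("wrist"); R=np.array(w["R"]); s=env.observe()
T=np.array(s["tool_rot"]); o=-R.T@w["t"]
print("wrist",w["fov_y"],w["cx"],w["cy"],"cam in tool",T.T@(o-s["position"]),(R@T).round(3).tolist())
```

```text
c1 [ 0.575 -0.203  0.041]
c2 [ 0.49  -0.221  0.041]
c3 [ 0.507 -0.305  0.041]
r1 [ 0.557 -0.127  0.019]
r2 [ 0.479 -0.132  0.019]
r3 [ 0.606 -0.367  0.019]
cover [0.507 0.344 0.116]
dish [0.711 0.001 0.01 ]
ball [ 0.528 -0.013  0.1  ]
sb [ 0.558 -0.005  0.025]
v1 [ 0.526 -0.383  0.045]
v2 [ 0.418 -0.02   0.042]
dTL [0.598 0.406 0.04 ]
dTR [0.647 0.131 0.04 ]
dBR [0.451 0.094 0.04 ]
dBL [0.403 0.369 0.04 ]
p1 [0.595 0.159 0.094]
p2 [0.498 0.143 0.094]
p3 [0.573 0.264 0.094]
p4 [0.479 0.241 0.094]
wrist 59.7354372642136 316.8055587185116 237.75695802515608 cam in tool [-0.1312796  -0.00017493 -0.08317966] [[0.0, 1.0, 0.001], [-0.325, -0.001, 0.946], [0.946, -0.001, 0.325]]
```

View pics/crop.png

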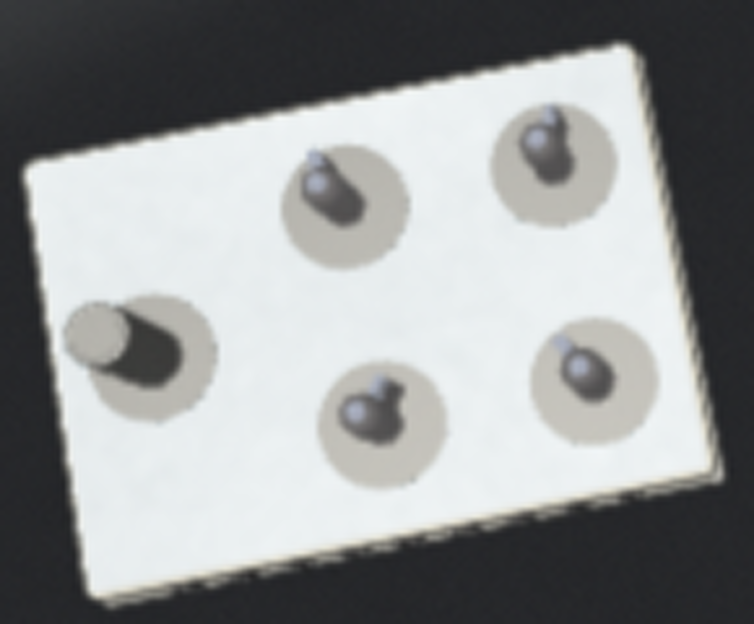

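Run:
```python
from h import *
c=last("top")
g=lambda u,v,z: ray(c,155+(u+.5)/5.2-.5,195+(v+.5)/5.2-.5,z)
L=np.array([[-50,-95],[50,-95],[-50,0],[50,0],[0,95]])/1000
D=np.array([g(594,381,.04),g(554,164,.04),g(382,425,.04),g(345,206,.04),g(153,358,.04)])[:,:2]
T=np.array([g(577,367,.094),g(538,138,.094),g(355,412,.094),g(316,183,.094)])[:,:2]
cor=np.array([g(26,160,.04),g(637,45,.04),g(716,468,.04),g(92,598,.04)])[:,:2]
CL=np.array([[100,140],[100,-140],[-100,-140],[-100,140]])/1000
def fit(A,B):
    a=A-A.mean(0);b=B-B.mean(0);th=np.arctan2((a[:,0]*b[:,1]-a[:,1]*b[:,0]).sum(),(a*b).sum())
    R=np.array([[np.cos(th),-np.sin(th)],[np.sin(th),np.cos(th)]]);t=B.mean(0)-R@A.mean(0)
    print(np.degrees(th),t,"res mm",((B-A@R.T-t)*1e3).round(1).tolist());return R,t
fit(CL,cor);fit(L[:4],T);R,t=fit(L,D)
W=L@R.T+t;print(W.round(4))
Kt=np.array([g(560,344,.08),g(552,112,.08),g(382,383,.08),g(317,157,.08)])[:,:2]
for i in range(4):
    d=Kt[i]-W[i];print("key",i+1,np.hypot(*d),np.degrees(np.arctan2(d[1],d[0])))
print("cover",g(97,334,.116))
```

```text
10.502628072572376 [0.52618614 0.25163102] res mm [[-0.1, -0.3], [-2.2, 0.1], [1.8, 1.6], [0.6, -1.4]]
10.518821764811133 [0.52577893 0.25394816] res mm [[-0.0, 0.5], [0.5, -0.6], [-0.1, -0.1], [-0.3, 0.3]]
10.785474067327831 [0.52599555 0.25378856] res mm [[-0.1, 0.1], [0.3, -0.2], [-0.3, 0.3], [0.3, 0.1], [-0.2, -0.3]]
[[0.4947 0.1511]
 [0.5929 0.1698]
 [0.4769 0.2444]
 [0.5751 0.2631]
 [0.5082 0.3471]]
key 1 0.01486599587504884 41.66111619776371
key 2 0.015307510785302163 -17.95411272534473
key 3 0.015499178834199235 -30.35921619377939
key 4 0.014417955765535683 13.793743186383491
cover [0.50798471 0.34648056 0.116     ]
```

>>> carry_out(motion=[[[0,-3.7,19.5,-0.284,0,0,6],[0,-3.7,19.5,-0.284,0,0,6],[0,-3.7,19.5,-0.284,0,0,6],[0,-3.7,19.5,-0.284,0,0,6],[0,-3.7,19.5,-0.284,0,0,6]]], grip_force=30)

```text
time_s: 0.57
position: [0.3324, 0.4366, 0.2422]
tool_rot: [[-0.0, -0.001, 1.0], [-0.0, 1.0, 0.001], [-1.0, -0.0, -0.0]]
ft_force: [0.1, 1.0, 0.3]
grip_width: 0.0601
```

>>> carry_out(motion=[[[4,-9,17.7,0,0,0,6],[4,-9,17.7,0,0,0,6],[4,-9,17.7,0,0,0,6],[4,-9,17.7,0,0,0,6],[4,-9,17.7,0,0,0,6]]])

```text
time_s: 0.98
position: [0.5099, 0.3461, 0.2014]
tool_rot: [[-0.001, 0.001, 1.0], [-0.0, 1.0, -0.001], [-1.0, -0.0, -0.001]]
ft_force: [-0.0, -0.5, -0.3]
grip_width: 0.0599
```

>>> carry_out(motion=[[[11.6,0.1,-0.2,0,0,0,6],[11.6,0.1,-0.2,0,0,0,6],[11.6,0.1,-0.2,0,0,0,6],[11.6,0.1,-0.2,0,0,0,2.2],[11.6,0.1,-0.2,0,0,0,2.2]]])

```text
time_s: 1.4
position: [0.5055, 0.3488, 0.0857]
tool_rot: [[-0.003, -0.0, 1.0], [-0.001, 1.0, 0.0], [-1.0, -0.001, -0.003]]
ft_force: [-0.3, 0.1, 0.0]
grip_width: 0.037
```

>>> carry_out(motion=[[[0,0,0,0,0,0,2.2],[0,0,0,0,0,0,2.2],[0,0,0,0,0,0,2.2],[0,0,0,0,0,0,2.2],[0,0,0,0,0,0,2.2]]])

```text
time_s: 1.82
position: [0.5062, 0.3492, 0.0876]
tool_rot: [[0.002, -0.0, 1.0], [0.001, 1.0, 0.0], [-1.0, 0.001, 0.002]]
ft_force: [-0.7, -0.9, 5.2]
grip_width: 0.0281
```

>>> carry_out(motion=[[[-4,0,0,0,0,0,2.2],[-8,0,0,0,0,0,2.2],[-12,0,0,0,0,0,2.2],[-12,0,0,0,0,0,2.2],[-12,0,0,0,0,0,2.2]]])

```text
time_s: 2.23
position: [0.5064, 0.3492, 0.209]
tool_rot: [[0.005, -0.0, 1.0], [0.002, 1.0, 0.0], [-1.0, 0.002, 0.005]]
ft_force: [-0.4, 0.7, -0.8]
grip_width: 0.0277
```

>>> carry_out(motion=[[[0,-17.4,9.8,0,0,0,2.2],[0,-17.4,9.8,0,0,0,2.2],[0,-17.4,9.8,0,0,0,2.2],[0,-17.4,9.8,0,0,0,2.2],[0,-17.4,9.8,0,0,0,2.2]]])

```text
time_s: 2.65
position: [0.6045, 0.1721, 0.2048]
tool_rot: [[-0.002, 0.001, 1.0], [-0.001, 1.0, -0.001], [-1.0, -0.001, -0.002]]
ft_force: [0.8, -0.2, 0.1]
grip_width: 0.0273
```

>>> carry_out(motion=[[[0,-17.4,9.8,0,0,0,2.2],[0,-17.4,9.8,0,0,0,2.2],[0,-17.4,9.8,0,0,0,2.2],[0,-17.4,9.8,0,0,0,2.2],[0,-17.4,9.8,0,0,0,2.2]]])

```text
time_s: 3.07
position: [0.7025, -0.0021, 0.2044]
tool_rot: [[-0.003, 0.001, 1.0], [0.0, 1.0, -0.001], [-1.0, 0.0, -0.003]]
ft_force: [0.1, 0.2, -0.3]
grip_width: 0.0276
```

>>> carry_out(motion=[[[4,0,0,0,0,0,2.2],[8,0,0,0,0,0,2.2],[12,0,0,0,0,0,2.2],[14,0,0,0,0,0,2.2],[15,0,0,0,0,0,2.2]]])

```text
time_s: 3.48
position: [0.6995, 0.0012, 0.0508]
tool_rot: [[-0.009, 0.0, 1.0], [0.001, 1.0, -0.0], [-1.0, 0.001, -0.009]]
ft_force: [0.8, 0.1, 2.9]
grip_width: 0.0278
```

>>> carry_out(motion=[[[0.3,0,0,0,0,0,2.2],[0.5,0,0,0,0,0,2.2],[0.7,0,0,0,0,0,2.2],[0.7,0,0,0,0,0,2.2]]])

```text
time_s: 3.82
position: [0.7025, 0.0009, 0.0506]
tool_rot: [[0.002, -0.0, 1.0], [-0.0, 1.0, 0.0], [-1.0, -0.0, 0.002]]
ft_force: [0.7, 0.5, -0.1]
grip_width: 0.0281
```

>>> carry_out(motion=[[[0,0,0,0,0,0,6],[0,0,0,0,0,0,6],[0,0,0,0,0,0,6],[-4,0,0,0,0,0,6],[-8,0,0,0,0,0,6]]])

```text
time_s: 4.23
position: [0.7008, 0.0011, 0.1281]
tool_rot: [[-0.005, -0.0, 1.0], [0.001, 1.0, 0.0], [-1.0, 0.001, -0.005]]
ft_force: [0.7, -0.8, 0.9]
grip_width: 0.0602
```

>>> carry_out(motion=[[[-4,0,0,0,0,0,6],[-8,-3,-2,0,0,0,6],[-12,-6,-5,0,0,0,6],[-12,-9,-8,0,0,0,6],[-12,-12,-11,0,0,0,6]]])

```text
time_s: 4.65
position: [0.6088, -0.1025, 0.2496]
tool_rot: [[0.005, -0.002, 1.0], [-0.002, 1.0, 0.002], [-1.0, -0.002, 0.005]]
ft_force: [0.4, -1.6, -0.2]
grip_width: 0.06
```

>>> carry_out(motion=[[[0,-13,-10,0,0,0,6],[0,-13,-10,0,0,0,6],[0,-13,-10,0,0,0,6],[0,-13,-10,0,0,0,6],[0,-13,-10,0,0,0,6]]])

```text
time_s: 5.07
position: [0.5058, -0.2365, 0.247]
tool_rot: [[-0.001, 0.006, 1.0], [-0.002, 1.0, -0.006], [-1.0, -0.002, -0.001]]
ft_force: [-0.2, -0.7, -0.0]
grip_width: 0.0598
```

Run:
```python
from h import *
c=cam("wrist");save("w1",c["image"],1.25);t=cam("top");
save("t1",t["image"][150:330,320:540],3.6)
print(env.observe()["position"])
```

```text
[ 0.50844636 -0.23288231  0.24693607]
```

View pics/w1.png

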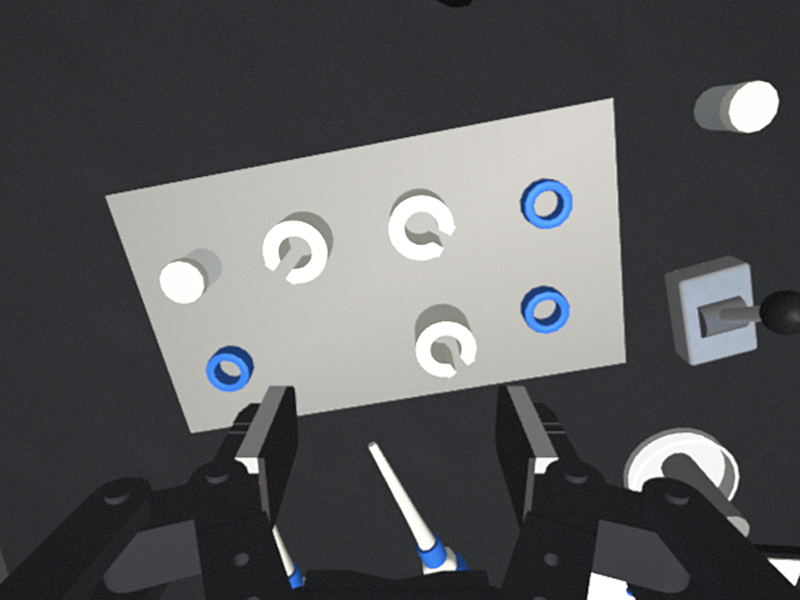

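The wrist view (800 px) shows the cover standing in the dish at (700,480). The collars are at (295,252), (421,228) and (446,349). The rings are at (230,369), (547,204) and (546,310). I'll enlarge the collars to read their slot directions.

Run:
```python
from h import *
c=last("wrist");save("w1c",c["image"][140:310,190:400],3.5)
```

```text
(no output)
```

View pics/w1c.png

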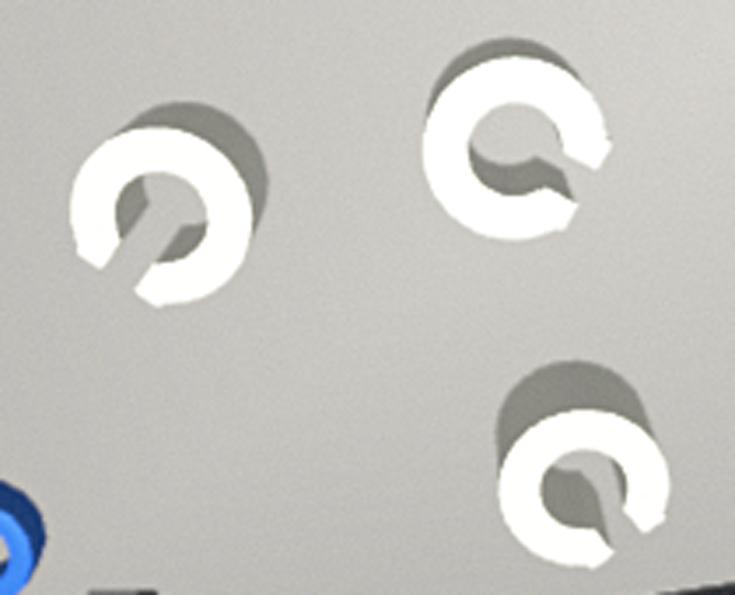

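Run:
```python
from h import *
c=last("wrist")
g=lambda u,v,z=.041: ray(c,190+(u+.5)/3.5-.5,140+(v+.5)/3.5-.5,z)
for n,ce,m,x in(("c3",(161.5,216),(118,279),(70,253)),("c2",(517,148.5),(587.5,186),(423,611)),("c1",(583,488.5),(626,542),(498,668))):
    p=g(*ce);d=g(*m)-p;print(n,p.round(4),"slot",np.degrees(np.arctan2(d[1],d[0])).round(1),np.hypot(*d[:2]).round(4),"dia",np.linalg.norm(g(x[0],ce[1])-g(x[1],ce[1])).round(4))
im=c["image"].astype(int)
m=((im[...,2]-im[...,0]>80)&(im[...,2]>150)).astype(np.uint8)
n,l,s,ct=cv2.connectedComponentsWithStats(m)
for i in range(1,n):
    if s[i,4]>150:
        q=np.argwhere(l==i)[:,::-1].astype(np.float32);e=cv2.fitEllipse(cv2.convexHull(q)); print("ring",s[i],np.round(e[0],1),np.round(e[1],1),ray(c,*e[0],.019).round(4))
b=[(106,196),(612,98),(626,362),(191,433)];print("pad",[ray(c,u/1.25,v/1.25,.003)[:2].round(3).tolist() for u,v in b])
print("vial",ray(c,183/1.25,282/1.25,.045))
```

```text
c3 [ 0.506  -0.3045  0.041 ] slot -36.7 0.0193 dia 0.0434
c2 [ 0.4904 -0.2205  0.041 ] slot 61.6 0.0189 dia 0.0438
c1 [ 0.5773 -0.203   0.041 ] slot 37.0 0.0188 dia 0.0429
ring [419 144  39  39 747] [438.3 163.3] [36.8 40.1] [ 0.4791 -0.1332  0.019 ]
ring [420 233  36  34 616] [437.3 249.5] [32.7 36.9] [ 0.558  -0.1272  0.019 ]
ring [165 282  35  32 558] [181.7 297.5] [30.4 35.3] [ 0.6056 -0.3673  0.019 ]
ring [335 434  22  21 271] [345.6 443.1] [20.  23.2] [ 0.7835 -0.2078  0.019 ]
pad [[0.474, -0.444], [0.411, -0.092], [0.607, -0.056], [0.67, -0.41]]
vial [ 0.52537939 -0.37988594  0.045     ]
```

>>> carry_out(motion=[[[9,-7.1,-0.2,0.62,0,0,6],[9,-7.1,-0.2,0.62,0,0,6],[9,-7.1,-0.2,0.62,0,0,6],[9,-7.1,-0.2,0.62,0,0,6],[9,-7.1,-0.2,0.62,0,0,6]]])

```text
time_s: 5.58
position: [0.5074, -0.3023, 0.1545]
tool_rot: [[-0.002, 0.586, 0.811], [0.003, 0.811, -0.586], [-1.0, 0.001, -0.004]]
ft_force: [-0.1, 0.6, 0.6]
grip_width: 0.0601
```

>>> carry_out(motion=[[[4,0,0,0.02,0,0,6],[4,0,0,0.02,0,0,6],[4,0,0,0.02,0,0,6]]])

```text
time_s: 5.83
position: [0.5072, -0.3014, 0.1156]
tool_rot: [[-0.003, 0.595, 0.804], [0.003, 0.804, -0.595], [-1.0, 0.001, -0.004]]
ft_force: [0.8, 0.5, 0.4]
grip_width: 0.0599
```

>>> carry_out(motion=[[[4,-0.3,0.1,0,0,0,6],[7,-0.3,0.1,0,0,0,6],[9.3,-0.3,0.1,0,0,0,6],[9.3,-0.3,0.1,0,0,0,3.6],[9.3,-0.3,0.1,0,0,0,3.6]]])

```text
time_s: 6.25
position: [0.5069, -0.3058, 0.0247]
tool_rot: [[0.0, 0.596, 0.803], [-0.0, 0.803, -0.596], [-1.0, 0.0, 0.0]]
ft_force: [-0.9, -0.6, -0.7]
grip_width: 0.0412
```

>>> carry_out(motion=[[[0,0,0,0,0,0,3.6],[0,0,0,0,0,0,3.6],[0,0,0,0,0,0,3.6],[0,0,0,0,0,0,3.6]]])

```text
time_s: 6.58
position: [0.5065, -0.3061, 0.0248]
tool_rot: [[0.001, 0.597, 0.802], [-0.001, 0.802, -0.597], [-1.0, -0.0, 0.002]]
ft_force: [-0.7, -0.2, -0.9]
grip_width: 0.0414
```

>>> carry_out(motion=[[[-4,0,0,0,0,0,3.6],[-8,0,0,0,0,0,3.6],[-12,0,0,0,0,0,3.6],[-15,0,0,0,0,0,3.6],[-15,0,0,0,0,0,3.6]]])

```text
time_s: 7.0
position: [0.5079, -0.3073, 0.181]
tool_rot: [[0.009, 0.597, 0.802], [-0.009, 0.802, -0.597], [-1.0, -0.001, 0.013]]
ft_force: [0.5, 0.2, 0.3]
grip_width: 0.0416
```

>>> carry_out(motion=[[[0,14.1,-11.8,0,0,0,3.6],[0,14.1,-11.8,0,0,0,3.6],[0,14.1,-11.8,0,0,0,3.6],[0,14.1,-11.8,0,0,0,3.6],[0,14.1,-11.8,0,0,0,3.6]]])

```text
time_s: 7.42
position: [0.4944, -0.118, 0.1738]
tool_rot: [[-0.001, 0.595, 0.804], [0.001, 0.804, -0.595], [-1.0, 0.001, -0.001]]
ft_force: [0.2, -0.3, -0.5]
grip_width: 0.0417
```

>>> carry_out(motion=[[[0,14.1,-11.8,0,0,0,3.6],[0,14.1,-11.8,0,0,0,3.6],[0,14.1,-11.8,0,0,0,3.6],[0,14.1,-11.8,0,0,0,3.6],[0,14.1,-11.8,0,0,0,3.6]]])

```text
time_s: 7.83
position: [0.4839, 0.0653, 0.1738]
tool_rot: [[-0.0, 0.595, 0.804], [0.001, 0.804, -0.595], [-1.0, 0.001, -0.001]]
ft_force: [0.1, 0.5, -0.9]
grip_width: 0.0418
```

>>> carry_out(motion=[[[0,14.1,-11.8,-0.11,0,0,3.6],[0,14.1,-11.8,-0.11,0,0,3.6],[0,14.1,-11.8,-0.11,0,0,3.6],[0,14.1,-11.8,-0.11,0,0,3.6],[0,14.1,-11.8,-0.11,0,0,3.6]]])

```text
time_s: 8.25
position: [0.4735, 0.2489, 0.1736]
tool_rot: [[0.0, 0.503, 0.865], [0.001, 0.865, -0.503], [-1.0, 0.001, -0.0]]
ft_force: [-0.6, 0.1, -0.6]
grip_width: 0.0412
```

Run:
```python
from h import *
c=cam("wrist");c=cam("wrist");save("w2",c["image"],1.25)
s=env.observe();print(s["position"],s["tool_rot"],s["grip_width"])
```

```text
[0.47385887 0.24754568 0.17345071] [[ 5.12367947e-05  5.01683441e-01  8.65051283e-01]
 [ 4.08132535e-04  8.65051202e-01 -5.01683418e-01]
 [-9.99999915e-01  3.78760224e-04 -1.60430884e-04]] 0.041301179936816576
```

View pics/w2.png

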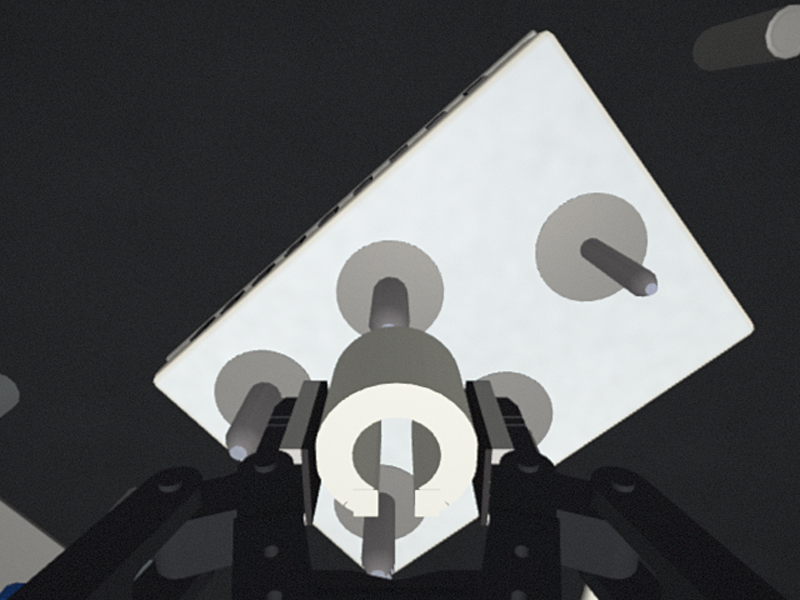

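Run:
```python
from h import *
c=last("wrist");g=lambda u,v,z: ray(c,(u+.5)/1.25-.5,(v+.5)/1.25-.5,z)
print("collar",g(397,451,.1897),"dia",g(479,451,.1897)-g(315,451,.1897))
for n,u,v,z in(("p3disc",390.5,291,.04),("spdisc",591.5,247,.04),("p1 top",238,453,.094),("p2top",378,574,.094),("sptop",650,288,.108),):print(n,g(u,v,z).round(4))
print("p3top",g(389,324,.094))
```

```text
collar [0.47236928 0.25054606 0.1897    ] dia [0.02141762 0.03677226 0.        ]
p3disc [0.4757 0.2451 0.04  ]
spdisc [0.5075 0.3475 0.04  ]
p1 top [0.4941 0.1509 0.094 ]
p2top [0.5915 0.1703 0.094 ]
sptop [0.5073 0.3465 0.108 ]
p3top [0.47331018 0.2463153  0.094     ]
```

Run:
```python
from h import *
for i in range(4):
    s=env.observe(); w=cam("wrist"); R=np.array(w["R"]);T=np.array(s["tool_rot"]); o=-R.T@w["t"]
    print(s["time_s"],np.round(s["position"],4),(T.T@(o-s["position"])).round(4),o.round(4))
    pts=[]
    for u,v,z in((397,451,.1897),(390.5,291,.04)):
        pts.append(ray(w,u/1.25,v/1.25,z))
    print((T.T@(pts[0]-s["position"])).round(4))
```

```text
8.35 [0.4739 0.2475 0.1735] [-0.1314 -0.     -0.0832] [0.4019 0.2892 0.3048]
[-0.0162  0.0001 -0.0014]
8.4 [0.4741 0.2459 0.1734] [-0.1314 -0.     -0.0831] [0.4023 0.2877 0.3048]
[-0.0163  0.0002 -0.0014]
8.45 [0.4744 0.2449 0.1735] [-0.1314 -0.     -0.0832] [0.4026 0.2868 0.3048]
[-0.0162  0.0001 -0.0014]
8.5 [0.4746 0.2442 0.1735] [-0.1314 -0.     -0.0832] [0.4029 0.2863 0.3049]
[-0.0162  0.0001 -0.0014]
```

>>> carry_out(motion=[[[0,0,0,0,0,0,3.6],[0,0,0,0,0,0,3.6],[0,0,0,0,0,0,3.6],[0,0,0,0,0,0,3.6],[0,0,0,0,0,0,3.6]]])

```text
time_s: 8.97
position: [0.4748, 0.2446, 0.1736]
tool_rot: [[0.0, 0.506, 0.863], [0.0, 0.863, -0.506], [-1.0, 0.0, 0.0]]
ft_force: [-0.0, -0.3, 0.3]
grip_width: 0.0415
```

>>> carry_out(motion=[[[1,0.1,0.25,0,0,0,3.6],[3,0.1,0.25,0,0,0,3.6],[5,0.1,0.25,0,0,0,3.6],[5,0.1,0.25,0,0,0,3.6],[5,0.1,0.25,0,0,0,3.6]]])

```text
time_s: 9.38
position: [0.4771, 0.2443, 0.1228]
tool_rot: [[-0.002, 0.505, 0.863], [-0.001, 0.863, -0.505], [-1.0, -0.002, -0.002]]
ft_force: [-0.1, -0.2, -1.0]
grip_width: 0.0419
```

>>> carry_out(motion=[[[0.4,0,0,0,0,0,3.6],[0.8,0,0,0,0,0,3.6],[1.2,0,0,0,0,0,3.6],[1.6,0,0,0,0,0,3.6],[2,0,0,0,0,0,3.6]]])

```text
time_s: 9.8
position: [0.4774, 0.2445, 0.1034]
tool_rot: [[0.0, 0.505, 0.863], [0.0, 0.863, -0.505], [-1.0, 0.0, 0.0]]
ft_force: [0.7, 1.0, -0.6]
grip_width: 0.0413
```

>>> carry_out(motion=[[[0.3,0,0,0,0,0,3.6],[0.6,0,0,0,0,0,3.6],[0.9,0,0,0,0,0,3.6],[1.2,0,0,0,0,0,3.6],[1.2,0,0,0,0,0,3.6]]])

```text
time_s: 10.22
position: [0.4771, 0.2444, 0.091]
tool_rot: [[-0.001, 0.505, 0.863], [-0.0, 0.863, -0.505], [-1.0, -0.001, -0.001]]
ft_force: [-0.1, 0.8, -1.0]
grip_width: 0.0411
```

>>> carry_out(motion=[[[0.7,0,0,0,0,0,3.6],[1.4,0,0,0,0,0,3.6],[2.1,0,0,0,0,0,3.6],[2.8,0,0,0,0,0,3.6],[2.9,0,0,0,0,0,3.6]]])

```text
time_s: 10.63
position: [0.4769, 0.2443, 0.0611]
tool_rot: [[-0.002, 0.505, 0.863], [-0.0, 0.863, -0.505], [-1.0, -0.001, -0.001]]
ft_force: [-0.7, 0.3, 0.1]
grip_width: 0.0417
```

>>> carry_out(motion=[[[0,0,0,0,0,0,5.5],[0,0,0,0,0,0,5.5],[0,0,0,0,0,0,5.5]]])

```text
time_s: 10.88
position: [0.4775, 0.2445, 0.0629]
tool_rot: [[0.001, 0.505, 0.863], [0.0, 0.863, -0.505], [-1.0, 0.0, 0.0]]
ft_force: [-0.2, -0.3, -0.6]
grip_width: 0.0552
```

>>> carry_out(motion=[[[-4,0,0,0,0,0,5.5],[-8,0,0,0,0,0,5.5],[-12,0,0,0,0,0,5.5],[-15,0,0,0,0,0,5.5],[-16,0,0,0,0,0,5.5]]])

```text
time_s: 11.3
position: [0.4785, 0.2448, 0.2281]
tool_rot: [[0.009, 0.505, 0.863], [0.002, 0.863, -0.505], [-1.0, 0.006, 0.006]]
ft_force: [0.7, -0.0, 1.0]
grip_width: 0.0549
```

>>> carry_out(motion=[[[0,-12.3,8.4,0,0,0,6],[0,-12.3,8.4,0,0,0,6],[0,-12.3,8.4,0,0,0,6],[0,-12.3,8.4,0,0,0,6]]])

```text
time_s: 11.63
position: [0.4876, 0.0928, 0.2231]
tool_rot: [[0.001, 0.507, 0.862], [-0.001, 0.862, -0.507], [-1.0, -0.0, 0.001]]
ft_force: [0.7, -0.0, 1.1]
grip_width: 0.0597
```

>>> carry_out(motion=[[[0,-12.3,8.4,0,0,0,6],[0,-12.3,8.4,0,0,0,6],[0,-12.3,8.4,0,0,0,6],[0,-12.3,8.4,0,0,0,6]]])

```text
time_s: 11.97
position: [0.498, -0.0563, 0.223]
tool_rot: [[0.001, 0.507, 0.862], [-0.001, 0.862, -0.507], [-1.0, -0.0, 0.001]]
ft_force: [-0.3, -0.1, -0.5]
grip_width: 0.06
```

>>> carry_out(motion=[[[0,-12.3,8.4,-0.6,0,0,6],[0,-12.3,8.4,-0.6,0,0,6],[0,-12.3,8.4,-0.6,0,0,6],[0,-12.3,8.4,-0.6,0,0,6],[0,-12.3,8.4,-0.6,0,0,6]]])

```text
time_s: 12.38
position: [0.5083, -0.2068, 0.2225]
tool_rot: [[0.001, -0.07, 0.998], [-0.002, 0.998, 0.07], [-1.0, -0.002, 0.001]]
ft_force: [-0.1, -0.1, 0.3]
grip_width: 0.0601
```

>>> carry_out(motion=[[[0,0,0,-0.58,0,0,6],[0,0,0,-0.58,0,0,6],[0,0,0,-0.58,0,0,6],[0,0,0,-0.58,0,0,6],[0,0,0,-0.58,0,0,6]]])

```text
time_s: 12.8
position: [0.5082, -0.2013, 0.2229]
tool_rot: [[0.0, -0.609, 0.793], [-0.0, 0.793, 0.609], [-1.0, -0.001, 0.0]]
ft_force: [-1.3, 0.2, 0.6]
grip_width: 0.0599
```

```bash
cat >> h.py <<'E'
def blobs(c):
    im=c["image"].astype(int)
    for n,m,z in(("white",(im.min(-1)>225),.041),("blue",(im[...,2]-im[...,0]>80)&(im[...,2]>150),.019)):
        k,l,s,_=cv2.connectedComponentsWithStats(m.astype(np.uint8))
        for i in range(1,k):
            if s[i,4]>150:
                q=np.argwhere(l==i)[:,::-1].astype(np.float32);e=cv2.fitEllipse(cv2.convexHull(q)); p=ray(c,*e[0],z)
                h=q.mean(0)-e[0]; d=ray(c,*(np.array(e[0])-8*h/np.hypot(*h)),z)-p
                if -.45<p[1]<-.05 and p[0]<.68: print(n,s[i].tolist(),np.round(e[0],1),np.round(e[1],1),p[:2].round(4),"slot?",np.degrees(np.arctan2(d[1],d[0])).round(1) if n=="white" else "")
E
python3 - <<'E'
from h import *
s=env.observe();print(s["position"],np.round(s["tool_rot"],3))
c=cam("wrist");c=cam("wrist");save("w3",c["image"]);blobs(c)
print("top");blobs(cam("top"))
E
```

```text
[ 0.50823715 -0.20134345  0.22294801] [[ 0.    -0.609  0.793]
 [-0.     0.793  0.609]
 [-1.    -0.001  0.   ]]
white [76, 53, 42, 44, 1472] [96.5 74.7] [39.9 47. ] [ 0.5265 -0.3829] slot? 125.1
white [283, 147, 58, 57, 1689] [311.6 174.5] [56.4 57.4] [ 0.4904 -0.2211] slot? 59.5
white [239, 248, 52, 46, 1306] [264.7 272. ] [48.4 52.4] [ 0.5773 -0.2029] slot? 37.1
blue [60, 152, 42, 41, 867] [ 80.6 171.9] [37.7 44.6] [ 0.6057 -0.3675] slot? 
blue [384, 205, 39, 37, 742] [403.1 223. ] [36.8 39.7] [ 0.4793 -0.1334] slot? 
blue [331, 277, 38, 34, 635] [349.4 293.9] [33.4 37.2] [ 0.558  -0.1275] slot? 
top
```

>>> carry_out(motion=[[[4,-4.3,5.4,0,0,0,6],[8,-4.3,5.4,0,0,0,6],[12,-4.3,5.4,0,0,0,6],[12,-4.3,5.4,0,0,0,6],[12,-4.3,5.4,0,0,0,6]]])

```text
time_s: 13.37
position: [0.576, -0.2017, 0.0974]
tool_rot: [[-0.008, -0.602, 0.798], [0.005, 0.798, 0.603], [-1.0, 0.008, -0.003]]
ft_force: [-0.2, -0.1, -0.7]
grip_width: 0.0601
```

>>> carry_out(motion=[[[3,0,0,0,0,0,6],[6,0,0,0,0,0,6],[7.9,0,0,0,0,0,6],[7.9,0,0,0,0,0,3.6],[7.9,0,0,0,0,0,3.6]]])

```text
time_s: 13.78
position: [0.5777, -0.2033, 0.025]
tool_rot: [[0.001, -0.603, 0.798], [-0.001, 0.798, 0.603], [-1.0, -0.001, 0.0]]
ft_force: [0.3, 0.3, 0.2]
grip_width: 0.0413
```

>>> carry_out(motion=[[[0,0,0,0,0,0,3.6],[0,0,0,0,0,0,3.6],[0,0,0,0,0,0,3.6],[0,0,0,0,0,0,3.6]]])

```text
time_s: 14.12
position: [0.5777, -0.2032, 0.0247]
tool_rot: [[0.002, -0.604, 0.797], [-0.001, 0.797, 0.604], [-1.0, -0.002, 0.001]]
ft_force: [0.1, 1.1, -1.1]
grip_width: 0.0413
```

>>> carry_out(motion=[[[-4,0,0,0,0,0,3.6],[-8,0,0,0,0,0,3.6],[-12,0,0,0,0,0,3.6],[-15,0,0,0,0,0,3.6],[-15,0,0,0,0,0,3.6]]])

```text
time_s: 14.53
position: [0.5794, -0.204, 0.1811]
tool_rot: [[0.011, -0.604, 0.797], [-0.006, 0.797, 0.604], [-1.0, -0.012, 0.005]]
ft_force: [0.5, 0.0, 0.4]
grip_width: 0.041
```

>>> carry_out(motion=[[[0,16.6,7.4,0,0,0,3.6],[0,16.6,7.4,0,0,0,3.6],[0,16.6,7.4,0,0,0,3.6],[0,16.6,7.4,0,0,0,3.6],[0,16.6,7.4,0,0,0,3.6]]])

```text
time_s: 14.95
position: [0.5341, -0.0216, 0.1737]
tool_rot: [[-0.001, -0.607, 0.795], [0.001, 0.795, 0.607], [-1.0, 0.002, -0.0]]
ft_force: [-0.1, -0.1, -1.3]
grip_width: 0.0411
```

>>> carry_out(motion=[[[0,16.6,7.4,-0.08,0,0,3.6],[0,16.6,7.4,-0.08,0,0,3.6],[0,16.6,7.4,-0.08,0,0,3.6],[0,16.6,7.4,-0.08,0,0,3.6],[0,16.6,7.4,-0.08,0,0,3.6]]])

```text
time_s: 15.37
position: [0.4927, 0.1551, 0.1737]
tool_rot: [[-0.001, -0.668, 0.744], [0.001, 0.744, 0.668], [-1.0, 0.001, 0.0]]
ft_force: [-0.1, 0.2, -0.7]
grip_width: 0.0411
```

>>> carry_out(motion=[[[0,0,0,0,0,0,3.6],[0,0,0,0,0,0,3.6],[0,0,0,0,0,0,3.6],[0,0,0,0,0,0,3.6],[0,0,0,0,0,0,3.6]]])

```text
time_s: 15.78
position: [0.495, 0.1499, 0.1735]
tool_rot: [[0.0, -0.665, 0.747], [-0.0, 0.747, 0.665], [-1.0, -0.0, -0.0]]
ft_force: [-1.0, -0.8, 0.2]
grip_width: 0.0415
```

Run:
```python
from h import *
c=cam("wrist");save("w4",c["image"],1.25)
s=env.observe();print(s["position"],np.round(s["tool_rot"],3))
```

```text
[0.49496067 0.15003305 0.17352096] [[-0.    -0.665  0.747]
 [-0.     0.747  0.665]
 [-1.     0.    -0.   ]]
```

View pics/w4.png

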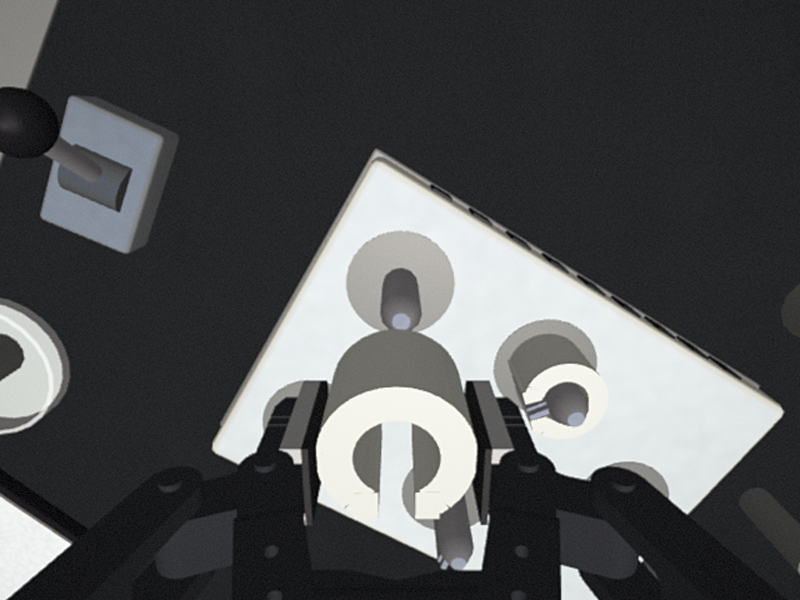

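Collar3 sits on post3 with its slot over the key at (535,408). The held collar is centred at (396,453), the post1 tip is at (401,322) and its disc at (400,283).

Run:
```python
from h import *
c=last("wrist");g=lambda u,v,z: ray(c,(u+.5)/1.25-.5,(v+.5)/1.25-.5,z)
for n,u,v,z in(("disc",400.5,283.5,.04),("tip",401,322,.094),("p3tip",575,419,.094),("collar",396,453,.1893)):print(n,g(u,v,z).round(4))
```

```text
disc [0.4937 0.1508 0.04  ]
tip [0.4942 0.1511 0.094 ]
p3tip [0.4767 0.2436 0.094 ]
collar [0.4948 0.1487 0.1893]
```

>>> carry_out(motion=[[[1,0.15,0.05,0,0,0,3.6],[3,0.15,0.05,0,0,0,3.6],[5,0.15,0.05,0,0,0,3.6],[5,0.15,0.05,0,0,0,3.6],[5,0.15,0.05,0,0,0,3.6]]])

```text
time_s: 16.25
position: [0.494, 0.152, 0.1234]
tool_rot: [[-0.002, -0.665, 0.747], [-0.0, 0.747, 0.665], [-1.0, 0.001, -0.001]]
ft_force: [0.3, -0.6, 0.7]
grip_width: 0.0412
```

>>> carry_out(motion=[[[0.4,0,0,0,0,0,3.6],[0.8,0,0,0,0,0,3.6],[1.2,0,0,0,0,0,3.6],[1.6,0,0,0,0,0,3.6],[2,0,0,0,0,0,3.6]]])

```text
time_s: 16.67
position: [0.4941, 0.1524, 0.1035]
tool_rot: [[0.0, -0.666, 0.746], [0.0, 0.746, 0.666], [-1.0, -0.0, 0.0]]
ft_force: [-0.9, -0.5, 0.5]
grip_width: 0.0417
```

>>> carry_out(motion=[[[0.3,0,0,0,0,0,3.6],[0.6,0,0,0,0,0,3.6],[0.9,0,0,0,0,0,3.6],[1.2,0,0,0,0,0,3.6],[1.2,0,0,0,0,0,3.6]]])

```text
time_s: 17.08
position: [0.4938, 0.1524, 0.091]
tool_rot: [[-0.001, -0.666, 0.746], [-0.0, 0.746, 0.666], [-1.0, 0.001, -0.001]]
ft_force: [-0.4, 0.3, -1.6]
grip_width: 0.0416
```

>>> carry_out(motion=[[[0.7,0,0,0,0,0,3.6],[1.4,0,0,0,0,0,3.6],[2.1,0,0,0,0,0,3.6],[2.8,0,0,0,0,0,3.6],[2.9,0,0,0,0,0,3.6]]])

```text
time_s: 17.5
position: [0.4934, 0.1524, 0.0611]
tool_rot: [[-0.002, -0.666, 0.746], [-0.0, 0.746, 0.666], [-1.0, 0.001, -0.002]]
ft_force: [-0.3, -0.3, -0.6]
grip_width: 0.0415
```

>>> carry_out(motion=[[[0,0,0,0,0,0,5.5],[0,0,0,0,0,0,5.5],[0,0,0,0,0,0,5.5]]])

```text
time_s: 17.75
position: [0.4942, 0.1525, 0.0629]
tool_rot: [[0.001, -0.666, 0.746], [0.0, 0.746, 0.666], [-1.0, -0.0, 0.001]]
ft_force: [0.1, -0.2, -0.1]
grip_width: 0.0553
```

>>> carry_out(motion=[[[-4,0,0,0,0,0,5.5],[-8,0,0,0,0,0,5.5],[-12,0,0,0,0,0,5.5],[-15,0,0,0,0,0,5.5],[-16,0,0,0,0,0,5.5]]])

```text
time_s: 18.17
position: [0.4953, 0.1526, 0.228]
tool_rot: [[0.009, -0.666, 0.746], [0.001, 0.746, 0.666], [-1.0, -0.005, 0.007]]
ft_force: [-0.1, 0.2, -0.8]
grip_width: 0.055
```

>>> carry_out(motion=[[[0,-13.8,-12.6,0,0,0,6],[0,-13.8,-12.6,0,0,0,6],[0,-13.8,-12.6,0,0,0,6],[0,-13.8,-12.6,0,0,0,6],[0,-13.8,-12.6,0,0,0,6]]])

```text
time_s: 18.58
position: [0.4917, -0.0381, 0.2231]
tool_rot: [[0.001, -0.664, 0.748], [-0.001, 0.748, 0.664], [-1.0, -0.002, -0.0]]
ft_force: [0.1, -0.0, -0.8]
grip_width: 0.0599
```

>>> carry_out(motion=[[[0,-13.8,-12.6,0.117,0,0,6],[0,-13.8,-12.6,0.117,0,0,6],[0,-13.8,-12.6,0.117,0,0,6],[0,-13.8,-12.6,0.117,0,0,6],[0,-13.8,-12.6,0.117,0,0,6]]])

```text
time_s: 19.0
position: [0.4894, -0.2255, 0.2228]
tool_rot: [[0.001, -0.572, 0.82], [-0.001, 0.82, 0.572], [-1.0, -0.002, -0.0]]
ft_force: [-0.8, -0.3, 0.6]
grip_width: 0.0601
```

>>> carry_out(motion=[[[3,0,0,0,0,0,6],[3,0,0,0,0,0,6],[3,0,0,0,0,0,6],[3,0,0,0,0,0,6],[3,0,0,0,0,0,6]]])

```text
time_s: 19.42
position: [0.4903, -0.2207, 0.194]
tool_rot: [[0.002, -0.575, 0.818], [-0.001, 0.818, 0.575], [-1.0, -0.002, 0.001]]
ft_force: [-0.5, 0.4, -0.3]
grip_width: 0.0603
```

Run:
```python
from h import *
s=env.observe();print(s["position"],np.round(s["tool_rot"],3))
c=cam("wrist");save("w5",c["image"],1.25);blobs(c)
```

```text
[ 0.49033586 -0.22073854  0.19402606] [[ 0.002 -0.575  0.818]
 [-0.001  0.818  0.575]
 [-1.    -0.002  0.001]]
white [64, 104, 45, 46, 1581] [ 85.7 126.4] [41.2 48.8] [ 0.5268 -0.3828] slot? -16.0
white [288, 190, 61, 59, 1797] [317.9 218.4] [58.3 60.1] [ 0.4903 -0.2211] slot? 59.1
blue [54, 202, 44, 42, 894] [ 75.2 222.8] [38.  46.4] [ 0.6056 -0.3676] slot? 
blue [396, 242, 42, 39, 807] [416.8 260.8] [38.1 42.1] [ 0.4792 -0.1334] slot? 
blue [343, 319, 40, 34, 675] [362.6 335.4] [33.6 39.3] [ 0.558  -0.1275] slot?
```

View pics/w5.png

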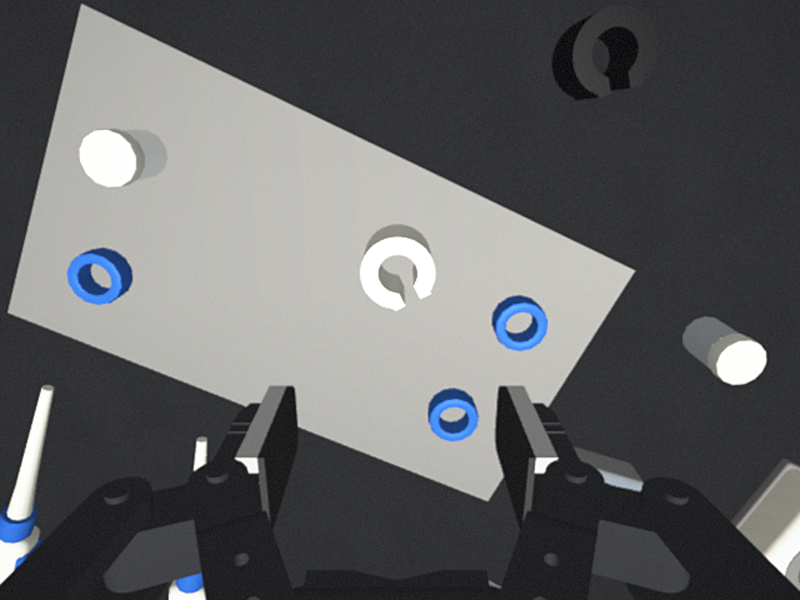

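The remaining collar is at (397,273) with its slot towards (416,302). The rings at (100,276), (453,415) and (520,323) haven't moved.

>>> carry_out(motion=[[[4,0,0,0,0,0,6],[8,0,0,0,0,0,6],[12,0,0,0,0,0,6],[15,0,0,0,0,0,6],[17,0,0,0,0,0,6]]])

```text
time_s: 19.88
position: [0.4894, -0.2203, 0.0205]
tool_rot: [[-0.002, -0.575, 0.818], [0.001, 0.818, 0.575], [-1.0, 0.002, -0.001]]
ft_force: [0.7, 0.7, -1.1]
grip_width: 0.0598
```

>>> carry_out(motion=[[[0,0,0,0,0,0,6],[0,0,0,0,0,0,3.6],[0,0,0,0,0,0,3.6],[0,0,0,0,0,0,3.6],[0,0,0,0,0,0,3.6]]])

```text
time_s: 20.3
position: [0.4905, -0.2216, 0.0241]
tool_rot: [[0.002, -0.574, 0.819], [-0.002, 0.819, 0.574], [-1.0, -0.003, 0.001]]
ft_force: [0.2, -0.3, 0.2]
grip_width: 0.0433
```

>>> carry_out(motion=[[[0,0,0,0,0,0,3.6],[-4,0,0,0,0,0,3.6],[-8,0,0,0,0,0,3.6],[-12,0,0,0,0,0,3.6],[-15,0,0,0,0,0,3.6]]])

```text
time_s: 20.72
position: [0.4901, -0.2214, 0.1764]
tool_rot: [[0.003, -0.574, 0.819], [-0.002, 0.819, 0.574], [-1.0, -0.003, 0.001]]
ft_force: [-0.1, 0.2, -0.4]
grip_width: 0.0436
```

>>> carry_out(motion=[[[0,11.6,11.6,0,0,0,3.6],[0,11.6,11.6,0,0,0,3.6],[0,11.6,11.6,0,0,0,3.6],[0,11.6,11.6,0,0,0,3.6]]])

```text
time_s: 21.05
position: [0.518, -0.0578, 0.1733]
tool_rot: [[0.001, -0.574, 0.819], [-0.0, 0.819, 0.574], [-1.0, -0.001, 0.001]]
ft_force: [0.4, -0.2, -0.7]
grip_width: 0.0431
```

>>> carry_out(motion=[[[0,11.6,11.6,0,0,0,3.6],[0,11.6,11.6,0,0,0,3.6],[0,11.6,11.6,0,0,0,3.6],[0,11.6,11.6,0,0,0,3.6]]])

```text
time_s: 21.38
position: [0.5463, 0.1043, 0.1732]
tool_rot: [[0.001, -0.575, 0.818], [0.0, 0.818, 0.575], [-1.0, -0.0, 0.001]]
ft_force: [1.1, -0.1, -0.7]
grip_width: 0.0432
```

>>> carry_out(motion=[[[0,11.6,11.6,0.45,0,0,3.6],[0,11.6,11.6,0.45,0,0,3.6],[0,11.6,11.6,0.45,0,0,3.6],[0,11.6,11.6,0.45,0,0,3.6],[0,11.6,11.6,0.45,0,0,3.6]]])

```text
time_s: 21.8
position: [0.5745, 0.2692, 0.1727]
tool_rot: [[0.001, -0.16, 0.987], [0.002, 0.987, 0.16], [-1.0, 0.002, 0.001]]
ft_force: [-0.4, 0.0, -0.3]
grip_width: 0.043
```

>>> carry_out(motion=[[[0,0,0,0.357,0,0,3.6],[0,0,0,0.357,0,0,3.6],[0,0,0,0.357,0,0,3.6],[0,0,0,0.357,0,0,3.6],[0,0,0,0.357,0,0,3.6]]])

```text
time_s: 22.22
position: [0.5748, 0.2633, 0.1729]
tool_rot: [[0.0, 0.191, 0.982], [-0.0, 0.982, -0.191], [-1.0, 0.0, 0.0]]
ft_force: [0.1, -0.5, -0.4]
grip_width: 0.0431
```

Run:
```python
from h import *
c=cam("wrist");s=env.observe();print(s["position"],np.round(s["tool_rot"],3))
c=cam("wrist");save("w6",c["image"],1.25)
s=env.observe();print(s["position"],np.round(s["tool_rot"],3),s["grip_width"])
```

```text
[0.57481581 0.26325868 0.17283009] [[ 0.     0.191  0.982]
 [-0.     0.982 -0.191]
 [-1.     0.     0.   ]]
[0.5748193  0.26330972 0.17278075] [[ 0.     0.191  0.982]
 [ 0.     0.982 -0.191]
 [-1.     0.     0.   ]] 0.043207325553715856
```

View pics/w6.png

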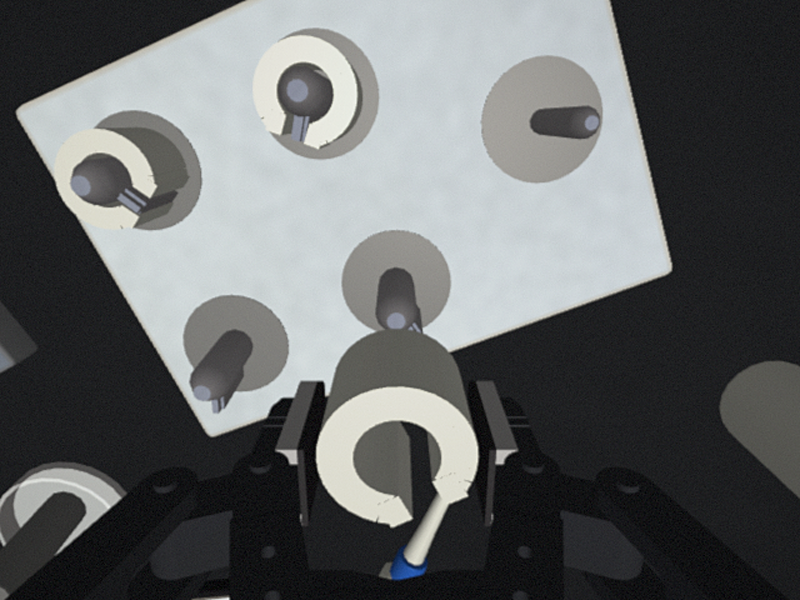

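Both placed collars are seated, with the key showing in the slot at (298,128) and (135,200). The held collar's slot mouth is about (430,510), its centre (397,455), and the post4 tip is at (396,320).

Run:
```python
from h import *
c=last("wrist");g=lambda u,v,z: ray(c,(u+.5)/1.25-.5,(v+.5)/1.25-.5,z)
for n,u,v,z in(("disc",396.5,282,.04),("tip",396,320,.094),("p3tip",304,90,.094),("p2tip",203,392,.094),("spdisc",542,119,.04),("sptip",592,121,.108)):print(n,g(u,v,z).round(4))
p=g(397,455,.1897);print("collar",p)
for m in((430,510),):
  d=g(*m,.1897)-p;print("slot",np.degrees(np.arctan2(d[1],d[0])),np.hypot(*d[:2]))
d=g(418,328,.08)-g(396.5,282,.04);print("key4",np.degrees(np.arctan2(d[1],d[0])),np.hypot(*d[:2]))
save("w6c",c["image"][240:430,240:400],3.1*1.0)
```

```text
disc [0.5739 0.2633 0.04  ]
tip [0.5742 0.263  0.094 ]
p3tip [0.4769 0.2469 0.094 ]
p2tip [0.5918 0.1703 0.094 ]
spdisc [0.5071 0.3473 0.04  ]
sptip [0.5075 0.3471 0.108 ]
collar [0.57407985 0.26333121 0.1897    ]
slot 15.931931347187874 0.019623816816915836
key4 34.231063222557054 0.013988140970065852
```

View pics/w6c.png

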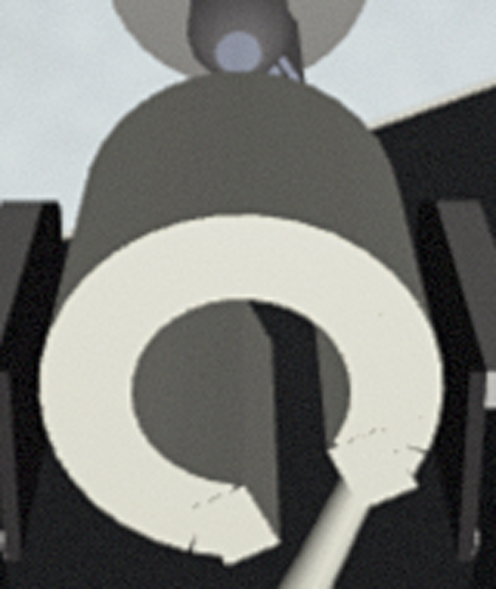

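>>> carry_out(motion=[[[1,0,0,0.025,0,0,3.6],[3,0,0,0.025,0,0,3.6],[5,0,0,0.025,0,0,3.6],[5,0,0,0.025,0,0,3.6],[5,0,0,0.025,0,0,3.6]]])

```text
time_s: 22.73
position: [0.5746, 0.2633, 0.1223]
tool_rot: [[-0.002, 0.217, 0.976], [-0.0, 0.976, -0.217], [-1.0, -0.001, -0.002]]
ft_force: [0.3, 0.7, 0.6]
grip_width: 0.0433
```

>>> carry_out(motion=[[[0.4,0,0,0,0,0,3.6],[0.8,0,0,0,0,0,3.6],[1.2,0,0,0,0,0,3.6],[1.6,0,0,0,0,0,3.6],[2,0,0,0,0,0,3.6]]])

```text
time_s: 23.15
position: [0.5749, 0.2635, 0.1025]
tool_rot: [[0.0, 0.218, 0.976], [0.0, 0.976, -0.218], [-1.0, 0.0, 0.0]]
ft_force: [0.7, 0.7, 0.7]
grip_width: 0.0431
```

>>> carry_out(motion=[[[0.3,0,0,0,0,0,3.6],[0.6,0,0,0,0,0,3.6],[0.9,0,0,0,0,0,3.6],[1.2,0,0,0,0,0,3.6],[1.2,0,0,0,0,0,3.6]]])

```text
time_s: 23.57
position: [0.5746, 0.2635, 0.0899]
tool_rot: [[-0.001, 0.218, 0.976], [-0.0, 0.976, -0.218], [-1.0, -0.0, -0.001]]
ft_force: [-0.6, 0.9, -0.4]
grip_width: 0.0435
```

>>> carry_out(motion=[[[0.7,0,0,0,0,0,3.6],[1.4,0,0,0,0,0,3.6],[2.1,0,0,0,0,0,3.6],[2.8,0,0,0,0,0,3.6],[2.8,0,0,0,0,0,3.6]]])

```text
time_s: 23.98
position: [0.5746, 0.2636, 0.0613]
tool_rot: [[-0.001, 0.218, 0.976], [0.0, 0.976, -0.218], [-1.0, -0.0, -0.001]]
ft_force: [-0.5, 2.0, -1.8]
grip_width: 0.0434
```

>>> carry_out(motion=[[[0,0,0,0,0,0,5.5],[0,0,0,0,0,0,5.5],[0,0,0,0,0,0,5.5]]])

```text
time_s: 24.23
position: [0.5749, 0.2633, 0.0625]
tool_rot: [[-0.0, 0.218, 0.976], [-0.0, 0.976, -0.218], [-1.0, -0.0, 0.0]]
ft_force: [0.2, 0.5, -0.1]
grip_width: 0.055
```

>>> carry_out(motion=[[[-4,0,0,0,0,0,5.5],[-8,0,0,0,0,0,5.5],[-12,0,0,0,0,0,5.5],[-15,0,0,0,0,0,5.5],[-16,0,0,0,0,0,5.5]]])

```text
time_s: 24.65
position: [0.576, 0.2637, 0.2283]
tool_rot: [[0.009, 0.218, 0.976], [0.002, 0.976, -0.219], [-1.0, 0.004, 0.008]]
ft_force: [0.1, -0.3, 1.0]
grip_width: 0.055
```

>>> carry_out(motion=[[[0,-19.3,3.4,0,0,0,5.5],[0,-19.3,3.4,0,0,0,5.5],[0,-19.3,3.4,0,0,0,5.5],[0,-19.3,3.4,0,0,0,5.5],[0,-19.3,3.4,0,0,0,5.5]]])

```text
time_s: 25.07
position: [0.5652, 0.0646, 0.2221]
tool_rot: [[-0.001, 0.22, 0.976], [-0.001, 0.976, -0.22], [-1.0, -0.001, -0.001]]
ft_force: [0.2, -0.4, -0.6]
grip_width: 0.055
```

>>> carry_out(motion=[[[0,-19.3,3.4,0,0,0,5.5],[0,-19.3,3.4,0,0,0,5.5],[0,-19.3,3.4,0,0,0,5.5],[0,-19.3,3.4,0,0,0,5.5],[0,-19.3,3.4,0,0,0,5.5]]])

```text
time_s: 25.48
position: [0.5561, -0.1314, 0.222]
tool_rot: [[-0.001, 0.22, 0.975], [-0.0, 0.975, -0.22], [-1.0, -0.001, -0.001]]
ft_force: [-0.2, -0.4, 0.0]
grip_width: 0.0547
```

>>> carry_out(motion=[[[4,0,0,0,0,0,5.5],[8,0,0,0,0,0,5.5],[8,0,0,0,0,0,5.5],[8,0,0,0,0,0,5.5]]])

```text
time_s: 25.82
position: [0.5562, -0.1278, 0.1417]
tool_rot: [[-0.004, 0.219, 0.976], [0.002, 0.976, -0.218], [-1.0, 0.001, -0.004]]
ft_force: [-0.3, 0.5, 0.8]
grip_width: 0.0547
```

Run:
```python
from h import *
s=env.observe();print(s["position"],np.round(s["tool_rot"],3))
c=cam("wrist");blobs(c)
```

```text
[ 0.55620526 -0.12784379  0.14166091] [[-0.004  0.219  0.976]
 [ 0.002  0.976 -0.218]
 [-1.     0.001 -0.004]]
blue [253, 82, 57, 59, 1656] [280.8 111.3] [56.4 58.8] [ 0.4792 -0.1322] slot? 
blue [294, 210, 52, 49, 1234] [319.8 234.1] [48.5 51.2] [ 0.5577 -0.1264] slot? 
blue [0, 347, 31, 39, 565] [  7.8 365.9] [35.9 47.3] [ 0.6057 -0.3663] slot?
```

>>> carry_out(motion=[[[4,0.1,0.1,0,0,0,5.5],[8,0.1,0.1,0,0,0,5.5],[11,0.1,0.1,0,0,0,5.5],[12.4,0.1,0.1,0,0,0,5.5],[12.4,0.1,0.1,0,0,0,5.5]]])

```text
time_s: 26.28
position: [0.5582, -0.1269, 0.0179]
tool_rot: [[-0.001, 0.218, 0.976], [0.001, 0.976, -0.218], [-1.0, 0.0, -0.002]]
ft_force: [0.3, 0.7, -0.7]
grip_width: 0.0552
```

>>> carry_out(motion=[[[0,0,0,0,0,0,2.8],[0,0,0,0,0,0,2.8],[0,0,0,0,0,0,2.8],[0,0,0,0,0,0,2.8],[0,0,0,0,0,0,2.8]]])

```text
time_s: 26.7
position: [0.5597, -0.1278, 0.0214]
tool_rot: [[0.005, 0.218, 0.976], [-0.002, 0.976, -0.218], [-1.0, -0.001, 0.006]]
ft_force: [0.1, 0.4, 7.4]
grip_width: 0.0326
```

>>> carry_out(motion=[[[-2,0,0,0,0,0,2.8],[-6,0,0,0,0,0,2.8],[-10,0,0,0,0,0,2.8],[-14,0,0,0,0,0,2.8],[-16,0,0,0,0,0,2.8]]])

```text
time_s: 27.12
position: [0.5594, -0.1277, 0.1855]
tool_rot: [[0.009, 0.218, 0.976], [-0.004, 0.976, -0.218], [-1.0, -0.002, 0.009]]
ft_force: [0.6, -1.0, 0.2]
grip_width: 0.0324
```

>>> carry_out(motion=[[[0,15.1,-5,0,0,0,2.8],[0,15.1,-5,0,0,0,2.8],[0,15.1,-5,0,0,0,2.8],[0,15.1,-5,0,0,0,2.8]]])

```text
time_s: 27.45
position: [0.5418, 0.0333, 0.1806]
tool_rot: [[0.003, 0.218, 0.976], [-0.0, 0.976, -0.218], [-1.0, 0.0, 0.003]]
ft_force: [1.2, -0.8, -0.2]
grip_width: 0.0322
```

>>> carry_out(motion=[[[0,15.1,-5,0,0,0,2.8],[0,15.1,-5,0,0,0,2.8],[0,15.1,-5,0,0,0,2.8],[0,15.1,-5,0,0,0,2.8]]])

```text
time_s: 27.78
position: [0.5259, 0.192, 0.1806]
tool_rot: [[0.003, 0.217, 0.976], [0.001, 0.976, -0.217], [-1.0, 0.001, 0.003]]
ft_force: [0.6, 0.4, -0.6]
grip_width: 0.0326
```

>>> carry_out(motion=[[[0,15.1,-5,0,0,0,2.8],[0,15.1,-5,0,0,0,2.8],[0,15.1,-5,0,0,0,2.8],[0,15.1,-5,0,0,0,2.8],[0,15.1,-5,0,0,0,2.8]]])

```text
time_s: 28.2
position: [0.5092, 0.3531, 0.1803]
tool_rot: [[0.003, 0.213, 0.977], [0.003, 0.977, -0.213], [-1.0, 0.003, 0.002]]
ft_force: [-0.9, 0.3, -1.1]
grip_width: 0.0323
```

>>> carry_out(motion=[[[0,0,0,0,0,0,2.8],[0,0,0,0,0,0,2.8],[0,0,0,0,0,0,2.8],[0,0,0,0,0,0,2.8]]])

```text
time_s: 28.53
position: [0.5111, 0.3464, 0.1792]
tool_rot: [[0.001, 0.22, 0.975], [0.0, 0.975, -0.22], [-1.0, 0.0, 0.001]]
ft_force: [0.0, -0.2, -0.0]
grip_width: 0.0326
```

Run:
```python
from h import *
c=cam("wrist");save("w7",c["image"],1.25)
im=c["image"].astype(int);m=((im[...,2]-im[...,0]>80)&(im[...,2]>110)).astype(np.uint8)
k,l,s,_=cv2.connectedComponentsWithStats(m);p=env.observe();print(p["position"])
for i in range(1,k):
    if s[i,4]>400:
        q=np.argwhere(l==i)[:,::-1].astype(np.float32);e=cv2.fitEllipse(cv2.convexHull(q));print(s[i],e,ray(c,*e[0],p["position"][2]-.0024))
```

```text
[0.51109065 0.34648455 0.17905159]
[ 273  288   89   79 3486] ((317.015380859375, 326.7298583984375), (79.00048828125, 89.32989501953125), 90.57294464111328) [0.50835903 0.34680186 0.17665159]
```

View pics/w7.png

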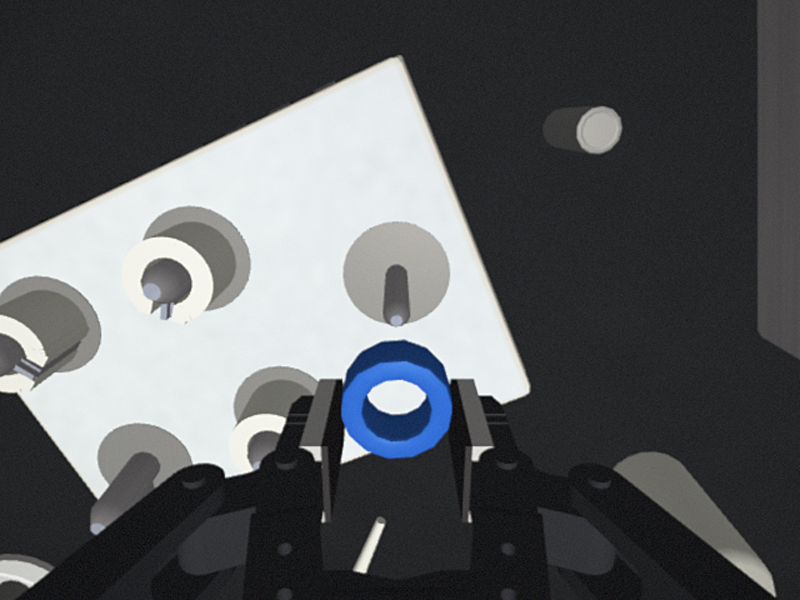

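The held ring is at (397,408) and the spindle tip at (397,321), so they line up. Lower and release.

>>> carry_out(motion=[[[2,0,-0.1,0,0,0,2.8],[4,0,-0.1,0,0,0,2.8],[5,0,-0.1,0,0,0,2.8],[6,0,-0.1,0,0,0,2.8],[7,0,-0.1,0,0,0,2.8]]])

```text
time_s: 29.0
position: [0.5101, 0.3475, 0.1084]
tool_rot: [[0.001, 0.219, 0.976], [0.0, 0.976, -0.219], [-1.0, 0.0, 0.001]]
ft_force: [0.8, 0.2, 0.0]
grip_width: 0.0322
```

>>> carry_out(motion=[[[2,0,0,0,0,0,2.8],[4,0,0,0,0,0,2.8],[4,0,0,0,0,0,5],[4,0,0,0,0,0,5],[4,0,0,0,0,0,5]]])

```text
time_s: 29.42
position: [0.5104, 0.348, 0.0699]
tool_rot: [[0.002, 0.219, 0.976], [0.001, 0.976, -0.219], [-1.0, 0.001, 0.002]]
ft_force: [-0.4, 0.5, 0.1]
grip_width: 0.05
```

>>> carry_out(motion=[[[-2,0,0,0,0,0,5],[-6,0,0,0,0,0,5],[-10,0,0,0,0,0,5],[-14,0,0,0,0,0,5],[-15,0,0,0,0,0,5]]])

```text
time_s: 29.83
position: [0.5113, 0.3486, 0.2274]
tool_rot: [[0.013, 0.218, 0.976], [0.005, 0.976, -0.218], [-1.0, 0.008, 0.011]]
ft_force: [-0.3, -0.6, 0.2]
grip_width: 0.05
```

>>> carry_out(motion=[[[0,-15.9,2.5,0,0,0,5],[0,-15.9,2.5,0,0,0,5],[0,-15.9,2.5,0,0,0,5],[0,-15.9,2.5,0,0,0,5]]])

```text
time_s: 30.17
position: [0.4989, 0.1852, 0.2199]
tool_rot: [[0.002, 0.218, 0.976], [0.0, 0.976, -0.218], [-1.0, 0.001, 0.002]]
ft_force: [1.3, -0.4, -0.2]
grip_width: 0.0501
```

>>> carry_out(motion=[[[0,-15.9,2.5,0,0,0,5],[0,-15.9,2.5,0,0,0,5],[0,-15.9,2.5,0,0,0,5],[0,-15.9,2.5,0,0,0,5]]])

```text
time_s: 30.5
position: [0.4887, 0.0242, 0.2199]
tool_rot: [[0.003, 0.219, 0.976], [-0.001, 0.976, -0.219], [-1.0, -0.0, 0.003]]
ft_force: [1.7, 0.4, -0.1]
grip_width: 0.0501
```

>>> carry_out(motion=[[[0,-15.9,2.5,0,0,0,5],[0,-15.9,2.5,0,0,0,5],[0,-15.9,2.5,0,0,0,5],[0,-15.9,2.5,0,0,0,5],[0,-15.9,2.5,0,0,0,5]]])

```text
time_s: 30.92
position: [0.4786, -0.1398, 0.2196]
tool_rot: [[0.002, 0.224, 0.975], [-0.003, 0.975, -0.224], [-1.0, -0.002, 0.003]]
ft_force: [0.7, 0.1, 1.0]
grip_width: 0.0503
```

>>> carry_out(motion=[[[4,0,0,0,0,0,5],[8,0,0,0,0,0,5],[8,0,0,0,0,0,5],[8,0,0,0,0,0,5]]])

```text
time_s: 31.25
position: [0.4785, -0.1338, 0.139]
tool_rot: [[-0.002, 0.218, 0.976], [0.001, 0.976, -0.218], [-1.0, 0.001, -0.002]]
ft_force: [0.5, -0.1, 0.8]
grip_width: 0.05
```

Run:
```python
from h import *
s=env.observe();print(s["position"],np.round(s["tool_rot"],3))
c=cam("wrist");blobs(c)
```

```text
[ 0.4785207  -0.13384249  0.13899096] [[-0.002  0.218  0.976]
 [ 0.001  0.976 -0.218]
 [-1.     0.001 -0.002]]
white [191, 109, 208, 122, 9433] [318.6 174.6] [112.2 246.5] [ 0.4384 -0.124 ] slot? 19.3
blue [294, 209, 52, 49, 1281] [319.6 232.9] [48.9 51.9] [ 0.4787 -0.1323] slot?
```

>>> carry_out(motion=[[[4,0.1,0,0,0,0,5],[8,0.1,0,0,0,0,5],[10.5,0.1,0,0,0,0,5],[11.7,0.1,0,0,0,0,5],[11.7,0.1,0,0,0,0,5]]])

```text
time_s: 31.72
position: [0.4796, -0.1332, 0.0217]
tool_rot: [[-0.0, 0.218, 0.976], [0.0, 0.976, -0.218], [-1.0, 0.0, -0.0]]
ft_force: [0.9, 0.2, 0.2]
grip_width: 0.0498
```

>>> carry_out(motion=[[[0,0,0,0,0,0,2.8],[0,0,0,0,0,0,2.8],[0,0,0,0,0,0,2.8],[0,0,0,0,0,0,2.8],[0,0,0,0,0,0,2.8]]])

```text
time_s: 32.13
position: [0.4804, -0.1338, 0.024]
tool_rot: [[0.005, 0.218, 0.976], [-0.002, 0.976, -0.218], [-1.0, -0.001, 0.005]]
ft_force: [0.4, 2.1, 8.1]
grip_width: 0.0311
```

>>> carry_out(motion=[[[-2,0,0,0,0,0,2.8],[-6,0,0,0,0,0,2.8],[-10,0,0,0,0,0,2.8],[-14,0,0,0,0,0,2.8],[-16,0,0,0,0,0,2.8]]])

```text
time_s: 32.55
position: [0.48, -0.1336, 0.188]
tool_rot: [[0.008, 0.218, 0.976], [-0.005, 0.976, -0.218], [-1.0, -0.003, 0.009]]
ft_force: [0.4, -0.3, -0.0]
grip_width: 0.0313
```

>>> carry_out(motion=[[[0,15.8,-2.5,0,0,0,2.8],[0,15.8,-2.5,0,0,0,2.8],[0,15.8,-2.5,0,0,0,2.8],[0,15.8,-2.5,0,0,0,2.8]]])

```text
time_s: 32.88
position: [0.4888, 0.0288, 0.1836]
tool_rot: [[0.003, 0.218, 0.976], [-0.0, 0.976, -0.218], [-1.0, 0.0, 0.003]]
ft_force: [1.1, -0.2, 0.8]
grip_width: 0.0313
```

>>> carry_out(motion=[[[0,15.8,-2.5,0,0,0,2.8],[0,15.8,-2.5,0,0,0,2.8],[0,15.8,-2.5,0,0,0,2.8],[0,15.8,-2.5,0,0,0,2.8]]])

```text
time_s: 33.22
position: [0.4989, 0.1889, 0.1836]
tool_rot: [[0.003, 0.217, 0.976], [0.001, 0.976, -0.217], [-1.0, 0.001, 0.003]]
ft_force: [1.4, -1.0, -0.6]
grip_width: 0.0313
```

>>> carry_out(motion=[[[0,15.8,-2.5,0,0,0,2.8],[0,15.8,-2.5,0,0,0,2.8],[0,15.8,-2.5,0,0,0,2.8],[0,15.8,-2.5,0,0,0,2.8],[0,15.8,-2.5,0,0,0,2.8]]])

```text
time_s: 33.63
position: [0.5085, 0.3513, 0.1831]
tool_rot: [[0.003, 0.213, 0.977], [0.003, 0.977, -0.213], [-1.0, 0.003, 0.002]]
ft_force: [-0.8, -0.3, -0.3]
grip_width: 0.031
```

>>> carry_out(motion=[[[0,0,0,0,0,0,2.8],[0,0,0,0,0,0,2.8],[0,0,0,0,0,0,2.8],[0,0,0,0,0,0,2.8]]])

```text
time_s: 33.97
position: [0.5095, 0.3447, 0.1823]
tool_rot: [[0.001, 0.22, 0.976], [0.0, 0.976, -0.22], [-1.0, 0.0, 0.001]]
ft_force: [-0.4, -0.0, 0.6]
grip_width: 0.031
```

Run:
```python
from h import *
c=cam("wrist");save("w8",c["image"],1.25);t=last("wrist")
im=c["image"].astype(int);m=((im[...,2]-im[...,0]>80)&(im[...,2]>110)).astype(np.uint8)
k,l,s,_=cv2.connectedComponentsWithStats(m);p=env.observe();print(p["position"])
for i in range(1,k):
    if s[i,4]>100:
        q=np.argwhere(l==i)[:,::-1].astype(np.float32);e=cv2.fitEllipse(cv2.convexHull(q));print(s[i],e,ray(c,*e[0],p["position"][2]-.004),ray(c,*e[0],.056))
```

```text
[0.50950507 0.34477138 0.18216219]
[ 294  199   51   47 1039] ((319.2680358886719, 223.17771911621094), (48.667327880859375, 50.855987548828125), 89.65791320800781) [0.468823   0.35444857 0.17816219] [0.50544384 0.34694153 0.056     ]
[ 275  286   85   78 3314] ((316.97332763671875, 324.255126953125), (77.86229705810547, 86.93467712402344), 92.48494720458984) [0.50667795 0.34508126 0.17816219] [0.57744358 0.32912499 0.056     ]
```

View pics/w8.png

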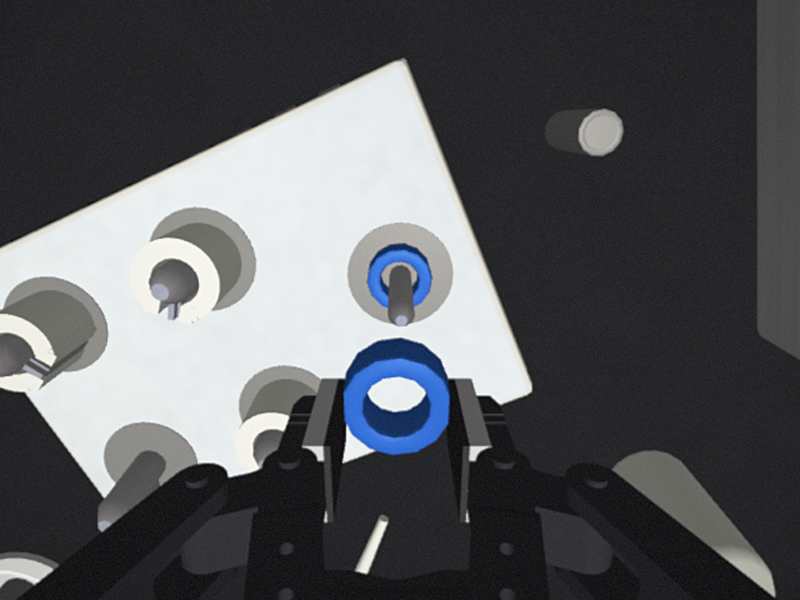

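Ring1 lies flat on the spindle at (400,277). Ring2 is held at (397,405), about 2 mm off the spindle axis.

>>> carry_out(motion=[[[2,0.2,0.1,0,0,0,2.8],[4,0.2,0.1,0,0,0,2.8],[5,0.2,0.1,0,0,0,2.8],[6,0.2,0.1,0,0,0,2.8],[7,0.2,0.1,0,0,0,2.8]]])

```text
time_s: 34.43
position: [0.511, 0.3473, 0.1114]
tool_rot: [[0.001, 0.219, 0.976], [0.0, 0.976, -0.219], [-1.0, 0.0, 0.001]]
ft_force: [0.1, 0.4, 0.3]
grip_width: 0.0309
```

>>> carry_out(motion=[[[1.2,0,0,0,0,0,2.8],[2.4,0,0,0,0,0,2.8],[2.4,0,0,0,0,0,5],[2.4,0,0,0,0,0,5],[2.4,0,0,0,0,0,5]]])

```text
time_s: 34.85
position: [0.5111, 0.3477, 0.0885]
tool_rot: [[0.001, 0.218, 0.976], [0.001, 0.976, -0.218], [-1.0, 0.001, 0.001]]
ft_force: [-0.4, 0.1, 0.4]
grip_width: 0.0502
```

>>> carry_out(motion=[[[-2,0,0,0,0,0,5],[-6,0,0,0,0,0,5],[-10,0,0,0,0,0,5],[-13,0,0,0,0,0,5],[-13,0,0,0,0,0,5]]])

```text
time_s: 35.27
position: [0.5126, 0.3485, 0.2259]
tool_rot: [[0.013, 0.218, 0.976], [0.006, 0.976, -0.218], [-1.0, 0.008, 0.011]]
ft_force: [1.4, 1.2, 0.4]
grip_width: 0.0498
```

>>> carry_out(motion=[[[0,-16.9,6.2,0,0,0,5],[0,-16.9,6.2,0,0,0,5],[0,-16.9,6.2,0,0,0,5],[0,-16.9,6.2,0,0,0,5],[0,-16.9,6.2,0,0,0,5]]])

```text
time_s: 35.68
position: [0.5348, 0.1646, 0.2182]
tool_rot: [[0.001, 0.222, 0.975], [-0.001, 0.975, -0.222], [-1.0, -0.001, 0.002]]
ft_force: [0.1, 0.4, 0.5]
grip_width: 0.0499
```

>>> carry_out(motion=[[[0,-16.9,6.2,0,0,0,5],[0,-16.9,6.2,0,0,0,5],[0,-16.9,6.2,0,0,0,5],[0,-16.9,6.2,0,0,0,5],[0,-16.9,6.2,0,0,0,5]]])

```text
time_s: 36.1
position: [0.5584, -0.014, 0.218]
tool_rot: [[0.001, 0.222, 0.975], [-0.001, 0.975, -0.222], [-1.0, -0.001, 0.002]]
ft_force: [-0.8, 0.3, 0.9]
grip_width: 0.0498
```

>>> carry_out(motion=[[[0,-16.9,6.2,0,0,0,5],[0,-16.9,6.2,0,0,0,5],[0,-16.9,6.2,0,0,0,5],[0,-16.9,6.2,0,0,0,5],[0,-16.9,6.2,0,0,0,5]]])

```text
time_s: 36.52
position: [0.5817, -0.1926, 0.2175]
tool_rot: [[0.001, 0.222, 0.975], [-0.002, 0.975, -0.222], [-1.0, -0.001, 0.001]]
ft_force: [0.1, 0.3, -0.1]
grip_width: 0.0501
```

>>> carry_out(motion=[[[0,-16.9,6.2,0,0,0,5],[0,-16.9,6.2,0,0,0,5],[0,-16.9,6.2,0,0,0,5],[0,-16.9,6.2,0,0,0,5],[0,-16.9,6.2,0,0,0,5]]])

```text
time_s: 36.93
position: [0.6047, -0.3709, 0.2168]
tool_rot: [[-0.0, 0.222, 0.975], [-0.001, 0.975, -0.222], [-1.0, -0.001, 0.0]]
ft_force: [0.1, -0.4, 0.2]
grip_width: 0.0497
```

>>> carry_out(motion=[[[4,0,0,0,0,0,5],[8,0,0,0,0,0,5],[8,0,0,0,0,0,5],[8,0,0,0,0,0,5]]])

```text
time_s: 37.27
position: [0.6049, -0.3652, 0.1367]
tool_rot: [[-0.003, 0.218, 0.976], [0.003, 0.976, -0.218], [-1.0, 0.002, -0.003]]
ft_force: [0.6, -0.0, 0.2]
grip_width: 0.0503
```

Run:
```python
from h import *
s=env.observe();print(s["position"],np.round(s["tool_rot"],3))
c=cam("wrist");blobs(c)
```

```text
[ 0.60493401 -0.36523038  0.13671527] [[-0.003  0.218  0.976]
 [ 0.003  0.976 -0.218]
 [-1.     0.002 -0.003]]
white [225, 85, 57, 58, 2598] [252.9 113.6] [55.7 59.3] [ 0.5255 -0.3817] slot? 4.5
blue [288, 212, 53, 50, 1320] [313.8 236.3] [49.6 52.4] [ 0.6056 -0.3674] slot?
```

>>> carry_out(motion=[[[4,-0.15,0.1,0,0,0,5],[8,-0.15,0.1,0,0,0,5],[10.5,-0.15,0.1,0,0,0,5],[11.5,-0.15,0.1,0,0,0,5],[11.5,-0.15,0.1,0,0,0,5]]])

```text
time_s: 37.73
position: [0.6062, -0.3679, 0.023]
tool_rot: [[-0.0, 0.218, 0.976], [0.0, 0.976, -0.218], [-1.0, 0.0, -0.0]]
ft_force: [1.1, 0.3, -0.3]
grip_width: 0.0505
```

>>> carry_out(motion=[[[0,0,0,0,0,0,2.8],[0,0,0,0,0,0,2.8],[0,0,0,0,0,0,2.8],[0,0,0,0,0,0,2.8],[0,0,0,0,0,0,2.8]]])

```text
time_s: 38.15
position: [0.6072, -0.369, 0.0264]
tool_rot: [[0.005, 0.218, 0.976], [-0.004, 0.976, -0.218], [-1.0, -0.003, 0.006]]
ft_force: [0.4, 0.5, 8.6]
grip_width: 0.0311
```

>>> carry_out(motion=[[[-2,0,0,0,0,0,2.8],[-6,0,0,0,0,0,2.8],[-10,0,0,0,0,0,2.8],[-14,0,0,0,0,0,2.8],[-16,0,0,0,0,0,2.8]]])

```text
time_s: 38.57
position: [0.6067, -0.3687, 0.1906]
tool_rot: [[0.008, 0.218, 0.976], [-0.007, 0.976, -0.218], [-1.0, -0.005, 0.009]]
ft_force: [0.4, 0.4, 0.3]
grip_width: 0.031
```

>>> carry_out(motion=[[[0,16.9,-6.2,0,0,0,2.8],[0,16.9,-6.2,0,0,0,2.8],[0,16.9,-6.2,0,0,0,2.8],[0,16.9,-6.2,0,0,0,2.8],[0,16.9,-6.2,0,0,0,2.8]]])

```text
time_s: 38.98
position: [0.5815, -0.1846, 0.1849]
tool_rot: [[0.002, 0.215, 0.977], [0.0, 0.977, -0.215], [-1.0, 0.001, 0.002]]
ft_force: [0.2, -0.2, -0.3]
grip_width: 0.0308
```

>>> carry_out(motion=[[[0,16.9,-6.2,0,0,0,2.8],[0,16.9,-6.2,0,0,0,2.8],[0,16.9,-6.2,0,0,0,2.8],[0,16.9,-6.2,0,0,0,2.8],[0,16.9,-6.2,0,0,0,2.8]]])

```text
time_s: 39.4
position: [0.5577, -0.0067, 0.1843]
tool_rot: [[0.002, 0.215, 0.977], [0.001, 0.977, -0.215], [-1.0, 0.001, 0.002]]
ft_force: [0.4, -0.4, 0.1]
grip_width: 0.0311
```

>>> carry_out(motion=[[[0,16.9,-6.2,0,0,0,2.8],[0,16.9,-6.2,0,0,0,2.8],[0,16.9,-6.2,0,0,0,2.8],[0,16.9,-6.2,0,0,0,2.8],[0,16.9,-6.2,0,0,0,2.8]]])

```text
time_s: 39.82
position: [0.5343, 0.1715, 0.184]
tool_rot: [[0.002, 0.215, 0.977], [0.001, 0.977, -0.215], [-1.0, 0.002, 0.002]]
ft_force: [-0.7, -0.7, -0.5]
grip_width: 0.0308
```

>>> carry_out(motion=[[[0,16.9,-6.3,0,0,0,2.8],[0,16.9,-6.3,0,0,0,2.8],[0,16.9,-6.3,0,0,0,2.8],[0,16.9,-6.3,0,0,0,2.8],[0,16.9,-6.3,0,0,0,2.8]]])

```text
time_s: 40.23
position: [0.5097, 0.3502, 0.1836]
tool_rot: [[0.002, 0.215, 0.977], [0.002, 0.977, -0.215], [-1.0, 0.002, 0.001]]
ft_force: [-0.1, 0.7, -0.1]
grip_width: 0.0306
```

>>> carry_out(motion=[[[0,0,0,0,0,0,2.8],[0,0,0,0,0,0,2.8],[0,0,0,0,0,0,2.8],[0,0,0,0,0,0,2.8]]])

```text
time_s: 40.57
position: [0.5111, 0.3445, 0.183]
tool_rot: [[0.0, 0.22, 0.975], [-0.0, 0.975, -0.22], [-1.0, -0.0, 0.0]]
ft_force: [-0.1, -1.0, -0.6]
grip_width: 0.0309
```

Run:
```python
from h import *
c=cam("wrist");save("w9",c["image"],1.25)
im=c["image"].astype(int);m=((im[...,2]-im[...,0]>80)&(im[...,2]>110)).astype(np.uint8)
k,l,s,_=cv2.connectedComponentsWithStats(m);p=env.observe();print(p["position"])
for i in range(1,k):
    if s[i,4]>100:
        q=np.argwhere(l==i)[:,::-1].astype(np.float32);e=cv2.fitEllipse(cv2.convexHull(q));print(s[i],e,ray(c,*e[0],p["position"][2]-.007),ray(c,*e[0],.072))
```

```text
[0.51101685 0.34459641 0.18292506]
[295 197  47  18 178] ((318.4777526855469, 214.544921875), (35.71818923950195, 46.636619567871094), 83.18087768554688) [0.46820522 0.35451626 0.17592506] [0.49702156 0.3483995  0.072     ]
[ 293  205   54   50 1223] ((319.4088134765625, 230.3253936767578), (51.33159255981445, 53.79718780517578), 83.42718505859375) [0.47383671 0.35357782 0.17592506] [0.50688295 0.34675617 0.072     ]
[ 276  284   83   77 3216] ((317.0244445800781, 321.6580505371094), (77.17965698242188, 85.53876495361328), 89.9608154296875) [0.5088737  0.34477992 0.17592506] [0.56823677 0.33135003 0.072     ]
```

>>> carry_out(motion=[[[1,0.2,-0.1,0,0,0,2.8],[3,0.2,-0.1,0,0,0,2.8],[4,0.2,-0.1,0,0,0,2.8],[5,0.2,-0.1,0,0,0,2.8],[6,0.2,-0.1,0,0,0,2.8]]])

```text
time_s: 41.03
position: [0.5099, 0.348, 0.1216]
tool_rot: [[-0.0, 0.219, 0.976], [-0.0, 0.976, -0.219], [-1.0, -0.0, -0.0]]
ft_force: [-0.2, 0.2, -0.1]
grip_width: 0.031
```

>>> carry_out(motion=[[[1,0,0,0,0,0,2.8],[1.8,0,0,0,0,0,2.8],[1.8,0,0,0,0,0,5],[1.8,0,0,0,0,0,5],[1.8,0,0,0,0,0,5]]])

```text
time_s: 41.45
position: [0.5101, 0.3484, 0.1051]
tool_rot: [[0.001, 0.218, 0.976], [0.0, 0.976, -0.218], [-1.0, 0.001, 0.001]]
ft_force: [0.5, -0.7, -0.6]
grip_width: 0.0498
```

>>> carry_out(motion=[[[-2,0,0,0,0,0,5],[-6,0,0,0,0,0,5],[-10,0,0,0,0,0,5],[-12,0,0,0,0,0,5],[-12,0,0,0,0,0,5]]])

```text
time_s: 41.87
position: [0.5113, 0.349, 0.231]
tool_rot: [[0.01, 0.218, 0.976], [0.004, 0.976, -0.218], [-1.0, 0.007, 0.009]]
ft_force: [-0.7, 0.2, 0.8]
grip_width: 0.05
```

>>> carry_out(motion=[[[0,-6,0,0,0,0,5],[0,-10,-4,0,0,0,5],[0,-10,-4,0,0,0,5],[0,-10,-4,0,0,0,5],[0,-10,-4,0,0,0,5]]])

```text
time_s: 42.28
position: [0.4483, 0.2588, 0.225]
tool_rot: [[0.001, 0.219, 0.976], [0.0, 0.976, -0.219], [-1.0, 0.0, 0.001]]
ft_force: [0.3, -0.1, 0.5]
grip_width: 0.0497
```

Run:
```python
from h import *
cam("wrist");c=cam("wrist");save("w10",c["image"],1.25)
t=cam("top");s=cam("side");save("t10",t["image"][150:330,140:370],3.4);print(env.observe()["position"])
```

```text
[0.44959233 0.25995822 0.22436944]
```

View pics/w10.png

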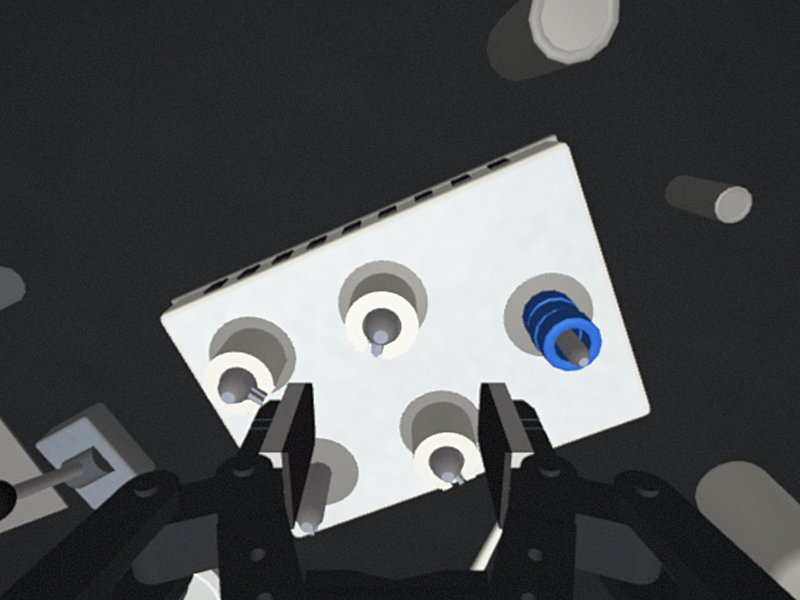

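All three collars are home with their slots over the keys, and three rings are stacked on the spindle at (560,330). Next is the switch; I'll look at it from above.

>>> carry_out(motion=[[[0,-12.8,4.4,0,0,0,0],[0,-12.8,4.4,0,0,0,0],[0,-12.8,4.4,0,0,0,0],[0,-12.8,4.4,0,0,0,0]]])

```text
time_s: 42.82
position: [0.4651, 0.1211, 0.2243]
tool_rot: [[-0.0, 0.221, 0.975], [-0.001, 0.975, -0.221], [-1.0, -0.001, 0.0]]
ft_force: [0.7, 1.0, 1.5]
grip_width: 0.002
```

>>> carry_out(motion=[[[0,-12.8,4.4,0,0,0,0],[0,-12.8,4.4,0,0,0,0],[0,-12.8,4.4,0,0,0,0],[0,-12.8,4.4,0,0,0,0],[0,-12.8,4.4,0,0,0,0]]])

```text
time_s: 43.23
position: [0.4799, -0.0119, 0.2242]
tool_rot: [[-0.0, 0.222, 0.975], [-0.0, 0.975, -0.222], [-1.0, -0.0, -0.0]]
ft_force: [-0.0, -0.8, -0.8]
grip_width: 0.0001
```

Run:
```python
from h import *
for i in range(4): c=cam("wrist")
save("w11",c["image"],1.25);print(env.observe()["position"])
```

```text
[ 0.47892858 -0.00830467  0.2244951 ]
```

View pics/w11.png

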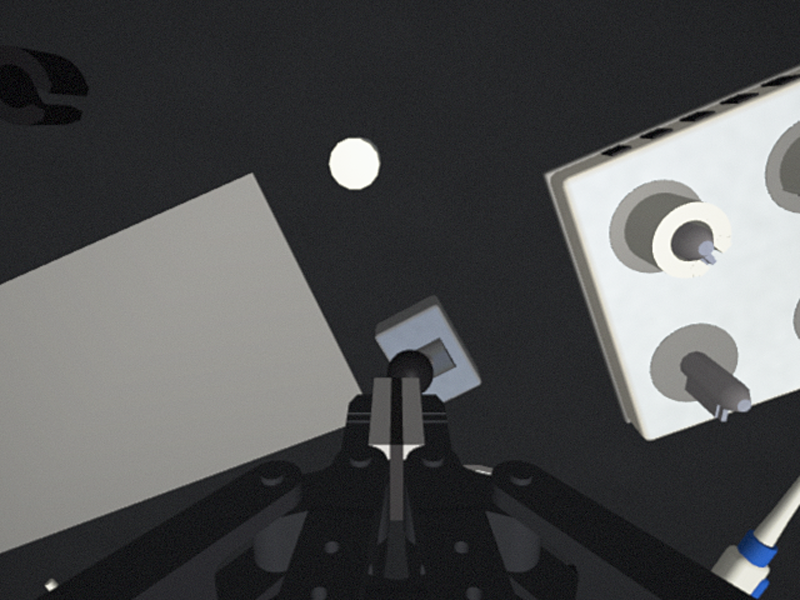

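Run:
```python
from h import *
c=last("wrist");g=lambda u,v,z: ray(c,(u+.5)/1.25-.5,(v+.5)/1.25-.5,z)
A,B,C=g(438,304,.025),g(481,383,.025),g(379,333,.025)
m=(B+C)/2;d=B-A;print("A,B,C",A.round(4),B.round(4),C.round(4),"ctr",m.round(4),"len",np.linalg.norm(d),np.linalg.norm(C-A),"axis",np.degrees(np.arctan2(d[1],d[0])))
b=g(410,371,.0922);b2=ray(last("top"),426/1.25,310/1.25,.0922);print("ball",b,b2)
for q in(b,b2): e=m-q;print("to ctr",np.degrees(np.arctan2(e[1],e[0])),np.hypot(*e[:2]))
```

```text
A,B,C [0.5195 0.011  0.025 ] [0.5846 0.0293 0.025 ] [ 0.5314 -0.0326  0.025 ] ctr [ 0.558  -0.0016  0.025 ] len 0.06760971319362977 0.04514080870214463 axis 15.685339759056832
ball [ 0.53049078 -0.01237956  0.0922    ] [ 0.52957239 -0.01334713  0.0922    ]
to ctr 21.340468809812286 0.02949619969567449
to ctr 22.398457070034514 0.030708965283341595
```

>>> carry_out(motion=[[[2,-1.6,1.2,-0.52,0,0,0],[4,-1.6,1.2,-0.52,0,0,0],[4,-1.6,1.2,-0.52,0,0,0],[4,-1.6,1.2,-0.52,0,0,0],[4,-1.6,1.2,-0.52,0,0,0]]])

```text
time_s: 43.85
position: [0.4871, -0.0265, 0.1844]
tool_rot: [[-0.0, -0.302, 0.953], [0.0, 0.953, 0.302], [-1.0, 0.0, -0.0]]
ft_force: [0.4, -0.4, 0.1]
grip_width: 0.0
```

>>> carry_out(motion=[[[3,0,0,0,0,0,0],[6,0,0,0,0,0,0],[9,0,0,0,0,0,0],[9.4,0,0,0,0,0,0],[9.4,0,0,0,0,0,0]]])

```text
time_s: 44.27
position: [0.4866, -0.027, 0.0899]
tool_rot: [[-0.003, -0.295, 0.956], [0.001, 0.956, 0.295], [-1.0, 0.002, -0.002]]
ft_force: [0.7, 0.4, 0.7]
grip_width: -0.0002
```

>>> carry_out(motion=[[[0,0,1,0,0,0,0],[0,0,2,0,0,0,0],[0,0,3,0,0,0,0],[0,0,4,0,0,0,0],[0,0,5,0,0,0,0]]])

```text
time_s: 44.68
position: [0.5361, -0.0127, 0.0931]
tool_rot: [[0.003, -0.295, 0.956], [-0.001, 0.956, 0.295], [-1.0, -0.002, 0.003]]
ft_force: [-0.7, -0.2, 0.9]
grip_width: 0.0
```

>>> carry_out(motion=[[[0,0,1,0,0,0,0],[0,0,2,0,0,0,0],[0,0,3,0,0,0,0],[0,0,3.8,0,0,0,0],[0,0,3.8,0,0,0,0]]])

```text
time_s: 45.1
position: [0.5729, -0.0014, 0.0923]
tool_rot: [[0.003, -0.295, 0.955], [-0.001, 0.955, 0.295], [-1.0, -0.002, 0.003]]
ft_force: [-0.2, -0.6, 0.1]
grip_width: -0.0001
```

>>> carry_out(motion=[[[0,0,0.2,0,0,0,0],[0,0,0.4,0,0,0,0],[0,0,0.6,0,0,0,0],[0,0,0.6,0,0,0,0]]])

```text
time_s: 45.43
position: [0.5743, -0.0007, 0.0913]
tool_rot: [[-0.006, -0.295, 0.955], [-0.001, 0.955, 0.295], [-1.0, 0.001, -0.006]]
ft_force: [-14.1, -4.9, 10.4]
grip_width: 0.0
```

>>> carry_out(motion=[[[0,0,-2,0,0,0,0],[0,0,-5,0,0,0,0],[-3,0,-8,0,0,0,0],[-7,0,-8,0,0,0,0],[-11,0,-10,0,0,0,0]]])

```text
time_s: 45.85
position: [0.4823, -0.0293, 0.1995]
tool_rot: [[-0.0, -0.295, 0.956], [0.0, 0.956, 0.295], [-1.0, 0.0, 0.0]]
ft_force: [0.1, -0.5, -0.6]
grip_width: 0.0002
```

>>> carry_out(motion=[[[-3,0,-4,0,0,0,0],[-3,0,-8,0,0,0,0],[-3,0,-11,0,0,0,0],[-3,0,-11,0,0,0,0]]])

```text
time_s: 46.18
position: [0.373, -0.0618, 0.2286]
tool_rot: [[-0.0, -0.293, 0.956], [-0.001, 0.956, 0.293], [-1.0, -0.001, -0.001]]
ft_force: [1.1, -0.3, 0.2]
grip_width: 0.0001
```

Run:
```python
from h import *
c=cam("top");s=cam("side");
a=cv2.resize(c["image"][135:325,150:350],(400,380),interpolation=cv2.INTER_CUBIC);b=cv2.resize(s["image"][145:335,170:420],(400,304),interpolation=cv2.INTER_CUBIC)
o=np.zeros((380,800,3),np.uint8);o[:,:400]=a;o[:304,400:]=b;save("fin",o)
st=env.observe();print(st["position"],st["ft_force"])
```

```text
[ 0.37695662 -0.06198424  0.22860612] [ 0.71593288 -0.16926777  0.96501003]
```

View pics/fin.png

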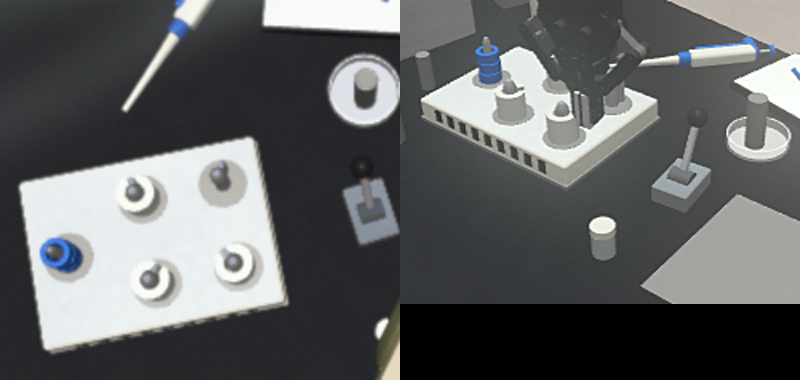

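Run:
```python
from h import *
b=ray(last("top"),331,218.5,.0922);d=b[:2]-[.530,-.0128];print(b,np.hypot(*d))
```

```text
[0.59653481 0.00694299 0.0922    ] 0.06940220665482053
```

Run:
```python
from h import *
t,s=last("top"),last("side")
def tri(pt,ps):
    A=[]
    for c,(u,v) in((t,pt),(s,ps)):
        f,cx,cy=K(c);P=np.array([[f,0,cx],[0,f,cy],[0,0,1]])@np.c_[c["R"],c["t"]];A+= [u*P[2]-P[0],v*P[2]-P[1]]
    x=np.linalg.svd(np.array(A))[2][-1];return x[:3]/x[3]
off=tri((426/1.25,310/1.25),(423/1.25,293/1.25));on=tri((331,218.5),(356.3,218.7))
print("off",off,"on",on,np.linalg.norm(on-off))
for a in(.85,.9,1.0):print(a,160*np.sin(a/2))
```

```text
off [ 0.52857378 -0.01275359  0.09417548] on [0.59680182 0.00724018 0.08905425] 0.07128143942846331
0.85 65.97132507894796
0.9 69.59448545779684
1.0 76.70808617667248
```

The camera check puts the lever at roughly 0.92 rad, give or take, and it met a hard stop at 15 N. I'll press it once more, slightly higher on the ball, to be sure.

>>> carry_out(motion=[[[0,0,4,0,0,0,0],[2,0,8,0,0,0,0],[5,0,11.5,0,0,0,0],[9,0,11.5,0,0,0,0],[12.9,0,11.5,0,0,0,0]]])

```text
time_s: 46.7
position: [0.4903, -0.0268, 0.0979]
tool_rot: [[0.003, -0.297, 0.955], [-0.001, 0.955, 0.297], [-1.0, -0.002, 0.003]]
ft_force: [0.3, -0.8, -1.3]
grip_width: -0.0001
```

>>> carry_out(motion=[[[0,0,3,0,0,0,0],[0,0,6,0,0,0,0],[0,0,8,0,0,0,0],[0,0,8.6,0,0,0,0],[0,0,8.9,0,0,0,0]]])

```text
time_s: 47.12
position: [0.5735, -0.0007, 0.0988]
tool_rot: [[-0.0, -0.297, 0.955], [0.0, 0.955, 0.297], [-1.0, 0.0, -0.0]]
ft_force: [-0.5, -0.7, 0.7]
grip_width: -0.0002
```

>>> carry_out(motion=[[[0,0,0.2,0,0,0,0],[0,0,0.4,0,0,0,0],[0,0,0.6,0,0,0,0],[0,0,0.6,0,0,0,0]]])

```text
time_s: 47.45
position: [0.5743, -0.0003, 0.0988]
tool_rot: [[-0.01, -0.295, 0.955], [-0.001, 0.955, 0.295], [-1.0, 0.002, -0.01]]
ft_force: [-13.0, -5.4, 1.5]
grip_width: -0.0002
```

>>> carry_out(motion=[[[0,0,-2,0,0,0,0],[0,0,-5,0,0,0,0],[-3,0,-8,0,0,0,0],[-7,0,-8,0,0,0,0],[-11,0,-10,0,0,0,0]]])

```text
time_s: 47.87
position: [0.4832, -0.029, 0.2083]
tool_rot: [[-0.0, -0.295, 0.956], [0.0, 0.956, 0.295], [-1.0, 0.001, -0.0]]
ft_force: [0.2, -1.7, 0.9]
grip_width: -0.0001
```

>>> carry_out(motion=[[[-2,0,0,0,0,0,0],[-2,0,0,0,0,0,0],[-2,0,0,0,0,0,0],[-2,0,0,0,0,0,0]]])

```text
time_s: 48.2
position: [0.4833, -0.0288, 0.226]
tool_rot: [[-0.001, -0.295, 0.955], [0.0, 0.955, 0.295], [-1.0, 0.001, -0.001]]
ft_force: [-1.2, 0.2, -0.8]
grip_width: 0.0001
```

Run:
```python
from h import *
s=env.observe();print(s["time_s"],s["position"],s["ft_force"]);print(env.close_job())
```

```text
48.2 [ 0.4833138  -0.02878312  0.22604231] [-1.1937792   0.22344841 -0.82468864]
the job is handed in; nothing more can be done
None
```

I loaded the drying station, pushed the switch over to on, and handed the job in after 48 s of robot time. No verdict was reported.

- **Cover:** I took the middle-sized one off the spindle and stood it in the dish. The last pictures show it upright there.
- **Collars:** All three present went onto posts 3, 1 and 4. A close view afterwards showed each one down on the deck with its slot over the key.
- **Rings:** All three are stacked flat on the spindle.
- **Switch:** I pushed it last, and it met a hard stop at about 14 N. A second push, higher on the ball, stopped at the same place.
- **Bystanders:** The vials, dish and black look-alike were not touched, as far as the pictures show. I saw no part knocked aside.

**Disagreement on the switch:** locating the ball from the top and side cameras gave about 0.92 rad of travel, with roughly 2–3 mm of pixel error, against a nominal 1.0 rad. The required value is 0.85 rad. I relied on the hard stop as the evidence that it is fully on, and took no picture after the second push.

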